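# Put a watch movement away in its storage case

## Task

Put the dark-blue watch movement away: lift the storage case's hinged lid by its brass tab and push it up past its balance point and on until it lies back against its rubber stop and stays there by itself. Then lower the round holder with the dark-blue dial, dial up, into the case's free pocket (the one with the cork pad in the bottom) until it sits flat on the pad. Be gentle: never lean on the case or lid with more than about 15 N, do not fling the lid or let it drop, and leave the other things on the bench and the other movement in the case where they are.

Things in the scene. Friction and masses are not known exactly. Their poses are not given: they have to be found in the camera images.
- case: Dark wooden case, fixed, 150 (its x) x 200 (y) x 65 mm high, walls 10 mm. Origin: centre of its underside; x points from tab side to hinge side, z up. A beige block inside, its top 36 mm up, has two pockets 49 mm wide, 14 mm deep, chamfered: one (either) holds stored_holder, the other only the cork pad. Robot or held holder on case or lid: keep under 15 N.
- lid (a joint): Lid angle (rad), 0 shut, grows as it opens about the case's +x top edge; keep it under 3 rad/s. Lid 150 x 200 x 12 mm, 0.31 to 0.49 kg (unknown), hinge friction 0.19 N m. It balances near 1.5 and friction holds it 0.5 to 0.9 either side of that; below it falls shut, above it falls open onto its stop. Left short of the stop it may just stay by friction: not enough.
- lid_hinge (a point): On the hinge axis, mid-lid, 65.5 mm above the case's underside, 75 mm to its +x; stays put, its axes turn with the lid. Behind it stands the stop: steel bracket with rubber buffer that meets the lid's outer face 60 mm from the hinge. It is re-set for every job: the lid meets it between 1.75 and 2.25 rad, not measured: feel for it. Sprung: gives 0.4 mm per N at the lid's free edge.
- lid_tab (a point): Middle of the outer lower edge of the lid's brass pull tab: 70 mm wide, 8 mm thick, jutting 26 mm beyond the case's front (-x) face; 176 mm from the hinge axis; when shut 67.5 mm above the bench, free below, so that shut fingertips tilted forward can hook under it. Lifting there takes 2 to 4 N.
- pocket_left (a point): Centre of the mouth of the pocket on the case's +y side, at case (-10, 45, 36) mm.
- pocket_right (a point): Centre of the mouth of the pocket on the case's -y side, at case (-10, -45, 36) mm.
- pad: Loose cork disc 46 mm wide, 4 mm thick, lying in the bottom of the free pocket. Origin: centre of its underside.
- holder: The movement to put away: black round holder 44 mm wide, 26 mm high, 80 g, dark-blue dial with white marks on top; stands on the bench. Origin: centre of its underside, z up. Seated on the pad its underside is 26 mm above the case's underside and 16 mm of it stand out of the pocket.
- white_holder: Bystander: grey round holder of the same size with a white dial, standing on the bench. Origin: centre of its underside.
- stored_holder: Bystander: grey round holder of the same size with a white dial, sitting in the other pocket of the case. Origin: centre of its underside.
- loupe: Bystander: green eye loupe, 44 mm wide, 38 mm high, standing on the bench. Origin: centre of its underside.
- cushion: Bystander: round casing cushion, black rim, white top, 90 mm wide, 20 mm high. Origin: centre of its underside.
- jar: Bystander: small glass jar with a steel cap, 52 mm wide, 60 mm high. Origin: centre of its underside.
- screwdriver: Bystander: screwdriver 150 mm long lying on the bench, origin under its middle.
Things that resemble listed ones, but are neither listed nor needed, are in the scene too. What is meant by the holder is not pink, and is the smaller of those in its own colour.

How it is judged (in metres and radians):
On the way, in this order (a step that is already met when the one before it is completed fails the run):
1. The lid lies open against its stop by itself, not touched by the robot (distance between lid_strike_plate and stop_buffer below 0.009 m and value of joint lid above 1.67 rad and contact force between each of the fingers, the arm and case below 0.1 N and velocity of joint lid between -0.1 and 0.1 rad/s), for 0.3 s.
2. The dark-blue holder is seated in the free pocket ((horizontal distance between holder and pocket_left below 0.004 m or horizontal distance between holder and pocket_right below 0.004 m) and z of holder in the frame of case between 0.023 and 0.0285 m and angle between holder's own z axis and vertical below 0.08 rad), for 0.2 s.
At the end, for the whole second after the job is handed in: The lid is at rest against its stop (within 3 mm at the buffer), well past its balance point and untouched; the dark-blue holder stands released and upright in the free pocket, within 4 mm of the pocket's centre, its underside 23 to 28.5 mm above the case's underside (on the pad) (all of step 1 and all of step 2 and linear speed of holder below 0.02 m/s and contact force between the fingers and holder below 0.1 N).
It fails at once if The robot presses on the case or its lid with more than 15 N (contact force between any of the fingers, the arm and case above 15 N).
It fails at once if The dark-blue holder is dropped or forced onto the case with more than 15 N (contact force between holder and case above 15 N).
It fails at once if The lid is flung or dropped (faster than 3 rad/s) (velocity of joint lid above 3 rad/s or velocity of joint lid below -3 rad/s).
It fails at once if The dark-blue holder is tipped over (more than 60 degrees) (angle between holder's own z axis and vertical above 1.05 rad).
It fails at once if A bystander is moved by more than 20 mm (distance of any of white_holder, stored_holder, loupe, cushion, jar, screwdriver from where it was at the start of the episode above 0.02 m).
It also fails if it takes over 72 s, if anything falls off the work surface, if the arm or the gripper's body presses on something with over 40 N, if the wrist force passes 120 N, or if a joint passes its speed limit or range.

## Robot

A 6-joint arm with a two-finger parallel gripper is mounted at the origin on the work surface. World frame = base frame: x ahead of the robot, y to its left, z up, the work surface at z = 0. Lengths are in mm, angles in rad, forces in N, time in s.
With the tool pointing down it reaches from about 350 to 875 mm from the base axis. Payload 4.2 kg.
Tool frame: the origin (TCP) lies on the centre line of the jaws, within the pads' length; the fingertips stand 22 mm ahead of it and the grasp point (between the pads) lies 3 mm ahead of it (arm.nose_length is the distance from the TCP to the fingertips, in mm); z points along the fingers, x is the direction in which the jaws open and shut, and the axes are right-handed (so a half turn about z gives the same grasp; the last joint's range is limited). The gripper opens to 85 mm and grips with 20 to 120 N. Pads are 22 mm wide; open, the fingers measure 114 mm over their backs; the gripper's body (76 mm by 85 mm) begins 54 mm behind the grasp point. The pads swing forward as they close: fully open they stand 13 mm farther back than shut.
Start: joints at [-0.903, 0.385, 0.008, 0, -1.194, -0.259], TCP at [248.456, -573.471, 223.012] pointing down, gripper open.
Joint ranges: [-3.14, 3.14], [-1.21, 2.06], [-1.07, 1.41], [-3.16, 2.05], [-2.99, -0.16], [-3.1, 3.1]. Speed limits (rad/s): [2.79, 2.79, 3.14, 3.14, 3.14, 3.14].

## Interface

Orientations are given as a unit quaternion [x, y, z, w].
In Python, from bench import telemetry, get_image, workorder, nets, arm gives the robot as it stands.
- The arm moves only by the tool apply_moves, never from a script. Its argument "steps" is a list of rows, each an object with "hand": the opening, from 0 (shut) to 1 (fully open); "xyz": the shift along the tool's x, y, z in cm, a list of three; "delta_rot": the turn, a rotation vector about the tool's x, y, z in rad, a list of three. In form: [{"hand": hand, "xyz": [x, y, z], "delta_rot": [wx, wy, wz]}, ...]. A call has 1 to 12 rows; each row is the pose to reach, as a shift and turn from the pose commanded when the call began, along the tool's axes at that moment; what a row does not reach only later rows make up. A row lasts 1/12 s, in which the tool goes at most 41.7 mm and 7.16 degrees, less where a joint would pass 70% of its speed; a pose out of reach is approached as far as the arm can. A call with a gripper value outside its range is refused whole. The fingers move at their own pace and stop on an object; the grip force is fixed at half the most. Time passes only in rows, so rows that repeat a pose let the fingers close. It gives the time, the measured TCP pose, the force and the opening at its end, in the units of the state.
- telemetry.read_state(): the state, without advancing time (a new reading comes with each control period).
- get_image(name): name is "scene" or "side" or "wrist"; returns a dict with "frame" (384x512x3 uint8, blue, green, red), "fx", "fy", "cx", "cy" (pixels), "origin" and "orientation" of the camera in the world. Camera axes: x right, y down, z forward; pixel columns grow to the right and rows downward; lengths in mm; the calibration is good to about 2 mm. A picture is of the moment at which its call begins. There is no depth.
- workorder.job_done(): hands the job in, once; it reports no verdict.
Trained networks look in a picture, given as the dict that the camera call returned (one of the last four; its "shot" number tells which), for a name from the list of things; names that differ only in an ending like _2 or _b are one class to them, and where a whole thing is asked for, a point or a joint stands for the part that bears it (a point fixed in the world has none). Each returns a list of dicts, best first, with "confidence" (0 to 1); they miss things now and then, are a little off and sometimes report something else, mostly with a low value. They report only what shows in the picture. A call takes as long as a camera call. They do not tell look-alikes from the thing itself.
- nets.recognise(picture, label): "xyz" ([x, y, z] in mm, in world coordinates, good to about 4 mm: the middle of the surface that is visible of it).
- nets.outline_of(picture, label): "pixels" (384x512 bool, what is visible of it).
- nets.pinpoint(picture, label): "xyz" ([x, y, z] in mm, in world coordinates, good to about 4 mm: a listed point, or the origin of a listed thing).
The state is a dict: "clock": time; "joints": joint angles; "joint_vel": joint speeds; "joint_efforts": joint torques, N m; "position": TCP position; "ee_rot": TCP orientation; "contact_force": force on the tool from outside, world axes, zero at the start; "wrist_torque": the same for the moment, N m; "gripper_width": finger opening in mm.
Only numpy, scipy, OpenCV 4.12 (cv2) and the standard library are available. Lean on these libraries where they do the work, as an engineer would, in place of code of your own. Each camera call takes 0.05 s, during which the arm holds its last target.

## Working session

There is one attempt and no reset: what is moved stays moved. The work goes in short steps, Python scripts to look and compute and a tool call to move; the robot and the scene stay as the last step left them, time stands still between calls to the robot, and variables do not carry over. Pictures are saved under pics/ and viewed, and the job is handed in when it is done.

Besides the shell and the picture viewer there is one more tool, called after "Call:" by a JSON object that holds its "api" and its "payload", one argument or row to a line. apply_moves: Moves the arm, as the interface text tells. Its arguments: {"type":"object","properties":{"steps":{"type":"array"}},"required":["steps"]}

```bash
ls; mkdir -p pics
python3 - <<'E'
from bench import telemetry, get_image, nets, arm
import cv2,numpy as np
s=telemetry.read_state()
for k,v in s.items(): print(k,np.round(v,3) )
for n in("scene","side","wrist"):
    p=get_image(n); cv2.imwrite(f"pics/{n}0.png",p["frame"]); print(n,p["shot"],p["fx"],p["cx"],p["cy"],p["origin"],p["orientation"])
E
```

```text
pics
clock 0.0
joints [-9.030e-01  3.860e-01  7.000e-03 -1.000e-03 -1.194e+00 -2.590e-01]
joint_vel [-0.001 -0.001  0.     0.    -0.002 -0.002]
joint_efforts [ 0.0000e+00 -3.9229e+01  1.8840e+01  4.1860e+00 -5.0000e-03 -0.0000e+00]
position [ 248.203 -572.934  221.904]
ee_rot [ 0.549  0.836  0.001 -0.001]
contact_force [ 0.27  -0.707  0.273]
wrist_torque [-0.016 -0.044 -0.014]
gripper_width 85.462
scene 1 464.4277871482463 249.423343301865 192.22897344739584 [1369.94502207 -742.43525114  914.0909178 ] [ 0.82923302  0.34796778 -0.17913186 -0.39900225]
side 2 357.9555261375152 260.6957469242529 196.18945146191146 [165.00352452 592.37373118 890.78046851] [-0.2776995   0.89356284 -0.33645439  0.10595697]
wrist 3 292.7225969378109 259.0708899758175 183.8183360821883 [ 188.09587843 -599.96781849  371.94740792] [0.54465684 0.82824502 0.11077546 0.0713296 ]
```

View pics/scene0.png

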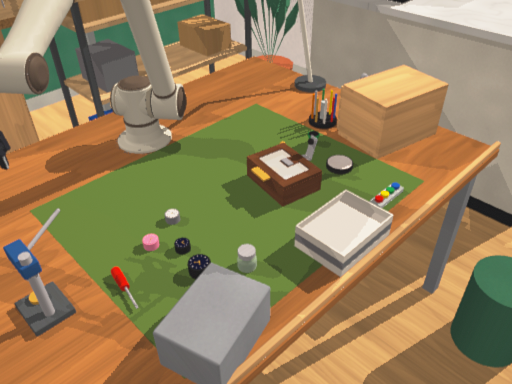

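View pics/side0.png

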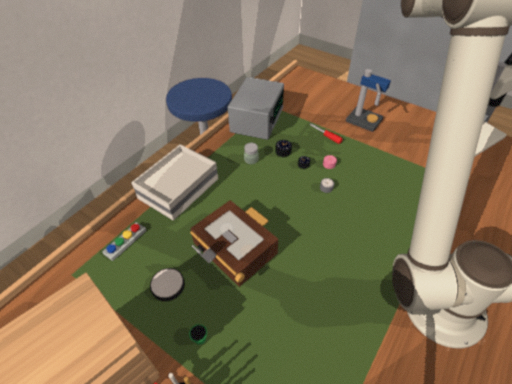

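Run:
```python
from bench import nets,get_image
import numpy as np
for cam in("scene","side"):
    p=get_image(cam)
    for l in ["case","lid","lid_hinge","lid_tab","holder","white_holder","loupe","cushion","jar","screwdriver"]:
        for f in (nets.pinpoint,):
            try: print(cam,l,[(np.round(d["xyz"]).astype(int).tolist(),round(d["confidence"],2)) for d in f(p,l)])
            except Exception as e: print(l,e)
```

```text
scene case [([558, 163, -1], 0.61), ([470, 416, 0], 0.37)]
lid it knows: case, cushion, holder, jar, lid_hinge, lid_tab, loupe, pad, pocket_left, pocket_right, screwdriver, stored_holder, white_holder
scene lid_hinge [([570, 236, 65], 0.96), ([452, -204, -3], 0.22)]
scene lid_tab [([541, 68, 68], 0.69)]
scene holder [([670, -274, -1], 0.77), ([572, -252, -1], 0.7), ([496, -310, 3], 0.55)]
scene white_holder [([452, -200, -2], 0.68), ([600, 145, 38], 0.62)]
scene loupe [([568, 237, 63], 0.69), ([471, 416, -1], 0.65)]
scene cushion [([634, 362, -3], 0.88)]
scene jar [([743, -175, -2], 0.67)]
scene screwdriver [([587, -451, -1], 0.72), ([451, -205, 2], 0.39)]
side case [([561, 158, 0], 0.85)]
lid it knows: case, cushion, holder, jar, lid_hinge, lid_tab, loupe, pad, pocket_left, pocket_right, screwdriver, stored_holder, white_holder
side lid_hinge [([570, 235, 65], 0.58)]
side lid_tab [([540, 64, 71], 0.65), ([600, 145, 34], 0.54)]
side holder [([498, -307, 1], 0.63), ([669, -275, -2], 0.48)]
side white_holder [([453, -204, -2], 0.67), ([604, 144, 35], 0.51)]
side loupe [([472, 424, 4], 0.69)]
side cushion [([635, 360, 5], 0.7)]
side jar [([742, -174, 1], 0.57)]
side screwdriver [([590, -446, -3], 0.53)]
```

Run:
```python
import cv2,numpy as np
a=cv2.imread("pics/scene0.png"); b=cv2.imread("pics/side0.png")
A=cv2.resize(a[195:285,125:265],None,fx=4,fy=4,interpolation=cv2.INTER_CUBIC)
cv2.imwrite("pics/c1.png",A)
B=cv2.resize(a[120:210,230:370],None,fx=4,fy=4,interpolation=cv2.INTER_CUBIC)
cv2.imwrite("pics/c2.png",B)
```

```text
(no output)
```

View pics/c1.png

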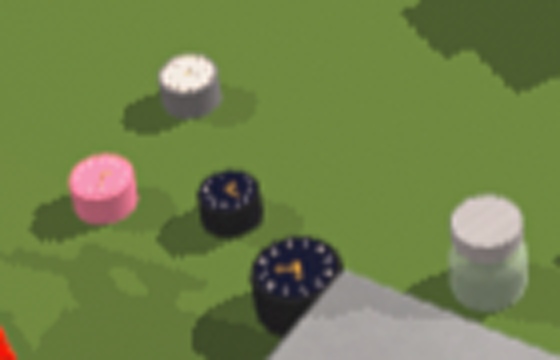

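View pics/c2.png

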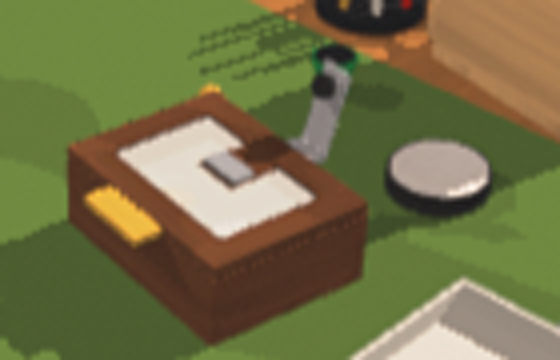

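View pics/wrist0.png

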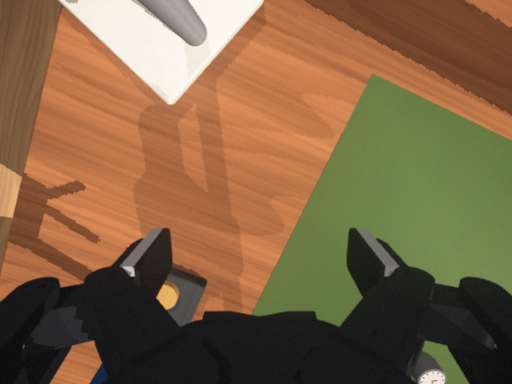

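```bash
cat > h.py <<'E'
import numpy as np, cv2
from scipy.spatial.transform import Rotation as R
from bench import telemetry,get_image,nets,arm
def proj(p,X):
    X=np.atleast_2d(X)-np.array(p["origin"]); c=R.from_quat(p["orientation"]).inv().apply(X)
    return np.c_[p["fx"]*c[:,0]/c[:,2]+p["cx"],p["fy"]*c[:,1]/c[:,2]+p["cy"]]
def ray(p,u,v,z):
    d=R.from_quat(p["orientation"]).apply([(u-p["cx"])/p["fx"],(v-p["cy"])/p["fy"],1]);o=np.array(p["origin"])
    return o+d*(z-o[2])/d[2]
def pose():
    s=telemetry.read_state(); return np.array(s["position"]),R.from_quat(s["ee_rot"]),s
def delta(pos,rot,p0=None,r0=None):
    if p0 is None: p0,r0,_=pose()
    return r0.inv().apply(pos-p0)/10,(r0.inv()*rot).as_rotvec()
E
python3 - <<'E'
from h import *
acc={}
for i in range(5):
    for cam in("scene","side"):
        p=get_image(cam)
        for l in ["case","lid_hinge","lid_tab","holder"]:
            for d in nets.pinpoint(p,l):
                if l=="holder" and np.hypot(d["xyz"][0]-572,d["xyz"][1]+252)>25: continue
                if l!="holder" and np.hypot(d["xyz"][0]-555,d["xyz"][1]-150)>110: continue
                if l=="lid_tab" and d["xyz"][1]>100: continue
                acc.setdefault((l,cam),[]).append(d["xyz"])
for k,v in acc.items(): print(k,len(v),np.round(np.mean(v,0),1),np.round(np.std(v,0),1))
# overlay case model
p=get_image("scene"); q=get_image("side")
print([a for a in dir(arm) if a[0]!='_'],arm.nose_length)
E
```

```text
('lid_hinge', 'scene') 5 [557.6 221.3  59.7] [24.5 33.3 10.6]
('lid_tab', 'scene') 5 [540.6  65.3  67.6] [1.1 0.6 0.5]
('holder', 'scene') 5 [ 572.3 -256.7    1.7] [1.8 1.1 2.4]
('case', 'side') 6 [566.3 157.5   5. ] [16.5  7.9 13.1]
('lid_hinge', 'side') 5 [569.5 235.3  64.4] [0.7 1.6 1.1]
('lid_tab', 'side') 5 [540.5  63.2  69.8] [0.5 1.  2.1]
('holder', 'side') 5 [ 568.9 -256.2    2.3] [1.4 1.5 0.9]
('case', 'scene') 5 [550.  163.6   7.3] [20.2  2.7 16. ]
['IKError', 'nose_length'] 22.0
```

Run:
```python
from h import *
from itertools import product
yaw=1.402;u=np.array([np.cos(yaw),np.sin(yaw),0]);w=np.array([-u[1],u[0],0])
mid=(np.array([540.5,64.5,0])+[569.7,235.7,0])/2  # case x = (-101+75)/2=-13
c=mid+13*u; print("case",c)
for cam,(x0,y0) in (("scene",(235,110)),("side",(180,190))):
    p=get_image(cam); im=p["frame"][y0:y0+100,x0:x0+110].copy(); S=6
    im=cv2.resize(im,None,fx=S,fy=S,interpolation=cv2.INTER_CUBIC)
    def L(a,b,col):
        P=proj(p,[c+a[0]*u+a[1]*w+[0,0,a[2]],c+b[0]*u+b[1]*w+[0,0,b[2]]]);P=((P-[x0,y0]+.5)*S).astype(int)
        cv2.line(im,tuple(P[0]),tuple(P[1]),col,1)
    for z in(0,77.5):
        cs=[(-75,-100,z),(75,-100,z),(75,100,z),(-75,100,z)]
        for i in range(4): L(cs[i],cs[(i+1)%4],(255,255,0))
    cs=[(-101,-35,67.5),(-101,35,67.5),(-75,35,67.5),(-75,-35,67.5)]
    for i in range(4): L(cs[i],cs[(i+1)%4],(0,0,255))
    cv2.imwrite(f"pics/ov_{cam}.png",im)
```

```text
case [557.28394676 162.91524001   0.        ]
```

View pics/ov_scene.png

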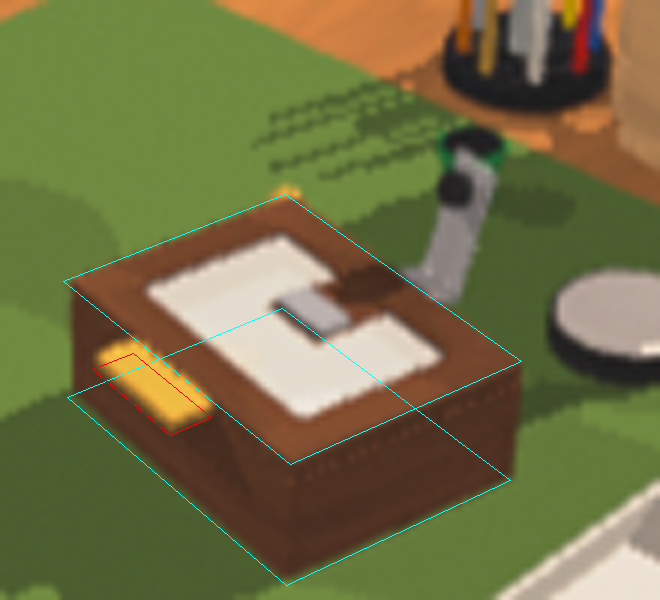

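View pics/ov_side.png

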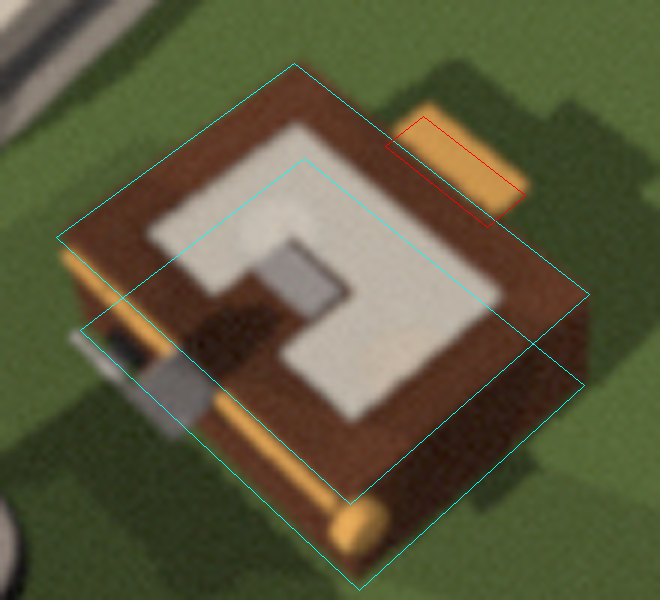

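```bash
cat >> h.py <<'E'
yaw=1.402;u=np.array([np.cos(yaw),np.sin(yaw),0]);w=np.array([-u[1],u[0],0]);C=np.array([557.3,162.9,0]);P0=C-101*u
Z=np.array([0,0,1.])
def tool(t): # tilt forward t
    z=np.sin(t)*u-np.cos(t)*Z; x=w; y=np.cross(z,x); return R.from_matrix(np.c_[x,y,z])
E
python3 - <<'E'
from h import *
p=P0-130*u; p[2]=200
print(p,*[np.round(a,3) for a in delta(p,tool(0))])
E
```

```text
[518.49294599 -64.81695712 200.        ] [35.941 44.997  2.303] [-0.     0.    -0.993]
```

Call:
{"api": "apply_moves", "payload": {
  "steps": [
    {"hand":0,"xyz":[36,45,2.3],"delta_rot":[0,0,-0.993]},
    {"hand":0,"xyz":[36,45,2.3],"delta_rot":[0,0,-0.993]},
    {"hand":0,"xyz":[36,45,2.3],"delta_rot":[0,0,-0.993]},
    {"hand":0,"xyz":[36,45,2.3],"delta_rot":[0,0,-0.993]},
    {"hand":0,"xyz":[36,45,2.3],"delta_rot":[0,0,-0.993]},
    {"hand":0,"xyz":[36,45,2.3],"delta_rot":[0,0,-0.993]},
    {"hand":0,"xyz":[36,45,2.3],"delta_rot":[0,0,-0.993]},
    {"hand":0,"xyz":[36,45,2.3],"delta_rot":[0,0,-0.993]},
    {"hand":0,"xyz":[36,45,2.3],"delta_rot":[0,0,-0.993]},
    {"hand":0,"xyz":[36,45,2.3],"delta_rot":[0,0,-0.993]},
    {"hand":0,"xyz":[36,45,2.3],"delta_rot":[0,0,-0.993]},
    {"hand":0,"xyz":[36,45,2.3],"delta_rot":[0,0,-0.993]}
  ]
}}

```text
clock: 4.85
position: [483.0, -130.0, 203.5]
ee_rot: [0.084, 0.996, 0.0, 0.0]
contact_force: [1.4, -1.7, -0.2]
gripper_width: -0.0
```

Run:
```python
from h import *
p,r,s=pose(); print(s["clock"],p,s["joints"])
q=P0-130*u; q[2]=200
print(*[np.round(a,3) for a in delta(q,tool(0))]);print(*[np.round(a,3) for a in delta(q,tool(.87))])
```

```text
4.85 [ 482.97913695 -129.99723081  203.48043375] [ 6.23545283e-02  1.88043240e-01 -3.22418279e-01  1.53717761e-04
 -1.05935907e+00 -2.31074079e-01]
[-2.407  7.022  0.351] [0.    0.001 0.   ]
[-2.407  7.022  0.351] [-0.87   0.001  0.001]
```

Call:
{"api": "apply_moves", "payload": {
  "steps": [
    {"hand":0,"xyz":[-2.4,7,0.35],"delta_rot":[-0.12,0,0]},
    {"hand":0,"xyz":[-2.4,7,0.35],"delta_rot":[-0.24,0,0]},
    {"hand":0,"xyz":[-2.4,7,0.35],"delta_rot":[-0.36,0,0]},
    {"hand":0,"xyz":[-2.4,7,0.35],"delta_rot":[-0.48,0,0]},
    {"hand":0,"xyz":[-2.4,7,0.35],"delta_rot":[-0.6,0,0]},
    {"hand":0,"xyz":[-2.4,7,0.35],"delta_rot":[-0.72,0,0]},
    {"hand":0,"xyz":[-2.4,7,0.35],"delta_rot":[-0.87,0,0]},
    {"hand":0,"xyz":[-2.4,7,0.35],"delta_rot":[-0.87,0,0]},
    {"hand":0,"xyz":[-2.4,7,0.35],"delta_rot":[-0.87,0,0]}
  ]
}}

```text
clock: 5.6
position: [517.4, -68.9, 197.6]
ee_rot: [0.079, 0.903, 0.42, 0.034]
contact_force: [0.7, 0.0, -0.8]
gripper_width: -0.1
```

```bash
cat >> h.py <<'E'
def tcp_edge(P,t,s=15,hh=11):
    d=np.sin(t)*u-np.cos(t)*Z; n=np.cos(t)*u+np.sin(t)*Z
    return P+s*d-hh*n-22*d
E
python3 - <<'E'
from h import *
p,r,s=pose(); print(s["clock"],p,s["joints"],s["contact_force"])
t=.87;P=P0+67.5*Z
a=tcp_edge(P,t)-8*Z
for q in (a-60*u,a): print(q,*[np.round(x,3) for x in delta(q,tool(t))])
p=get_image("wrist");cv2.imwrite("pics/w1.png",p["frame"])
p=get_image("scene");cv2.imwrite("pics/s1.png",cv2.resize(p["frame"][60:260,150:400],None,fx=3,fy=3))
E
```

```text
5.6 [517.40127816 -68.91812806 197.62191089] [-0.37272049  0.40216389 -0.02785542 -0.85532705 -1.44195443  0.45072449] [ 6.70610408e-01  7.35616620e-04 -8.37361677e-01]
[528.16221999  -8.07836383  55.60616752] [-0.075 -6.87  13.88 ] [-0.     0.    -0.006]
[538.24197428  51.06889776  55.60616752] [-0.05  -3.    18.466] [-0.     0.    -0.006]
```

View pics/w1.png

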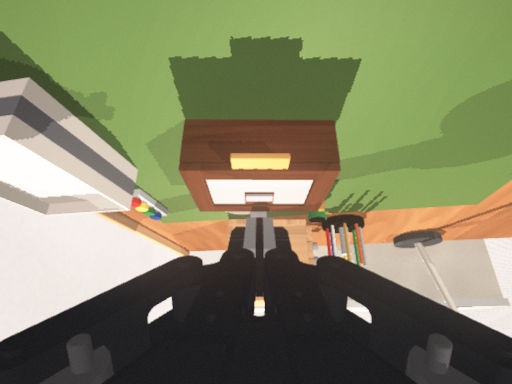

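View pics/s1.png

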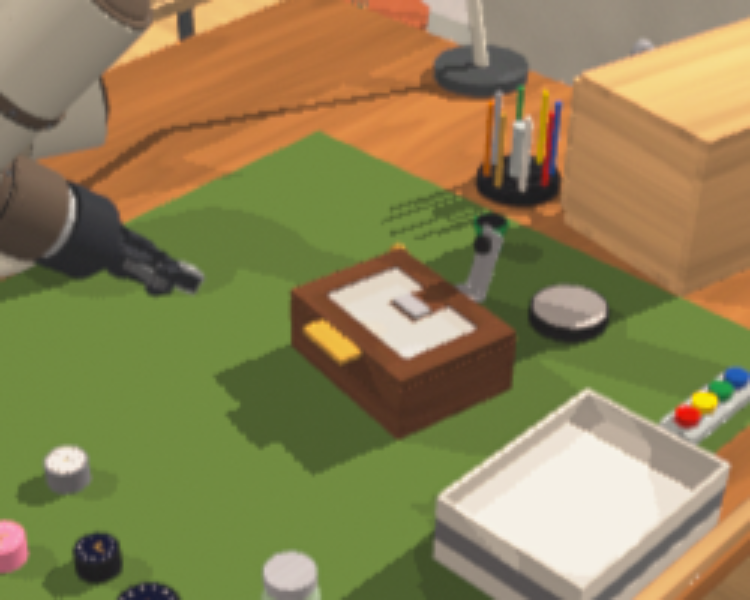

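Call:
{"api": "apply_moves", "payload": {
  "steps": [
    {"hand":0,"xyz":[-0.07,-2.3,4.6],"delta_rot":[0,0,0]},
    {"hand":0,"xyz":[-0.07,-4.6,9.2],"delta_rot":[0,0,0]},
    {"hand":0,"xyz":[-0.07,-6.87,13.9],"delta_rot":[0,0,0]},
    {"hand":0,"xyz":[-0.07,-6.87,13.9],"delta_rot":[0,0,0]},
    {"hand":0,"xyz":[-0.07,-6.87,13.9],"delta_rot":[0,0,0]},
    {"hand":0,"xyz":[-0.07,-5.6,15.4],"delta_rot":[0,0,0]},
    {"hand":0,"xyz":[-0.07,-4.3,16.9],"delta_rot":[0,0,0]},
    {"hand":0,"xyz":[-0.07,-3.6,17.7],"delta_rot":[0,0,0]},
    {"hand":0,"xyz":[-0.05,-3.0,18.4],"delta_rot":[0,0,0]},
    {"hand":0,"xyz":[-0.05,-3.0,18.4],"delta_rot":[0,0,0]},
    {"hand":0,"xyz":[-0.05,-3.0,18.4],"delta_rot":[0,0,0]}
  ]
}}

```text
clock: 6.62
position: [538.9, 52.4, 59.1]
ee_rot: [0.075, 0.904, 0.419, 0.036]
contact_force: [-0.9, -1.0, 0.1]
gripper_width: 0.4
```

Run:
```python
from h import *
p,r,s=pose(); print(s["clock"],p,s["joints"],s["contact_force"])
t=.87;P=P0+67.5*Z
a=tcp_edge(P,t)
for q in (a-8*Z,a): print(q,*[np.round(x,3) for x in delta(q,tool(t))])
p=get_image("wrist");cv2.imwrite("pics/w2.png",p["frame"])
p=get_image("scene");cv2.imwrite("pics/s2.png",cv2.resize(p["frame"][110:210,200:330],None,fx=5,fy=5))
```

```text
6.6167 [538.93873211  52.44556279  59.06458304] [-0.17984094  0.56031669 -0.17289054 -1.00487579 -1.13074021  0.61022465] [-0.87620455 -0.97394057  0.13167904]
[538.24197428  51.06889776  55.60616752] [ 0.047 -0.359  0.111] [-0.001  0.     0.003]
[538.24197428  51.06889776  63.60616752] [ 0.045  0.252 -0.406] [-0.001  0.     0.003]
```

View pics/w2.png

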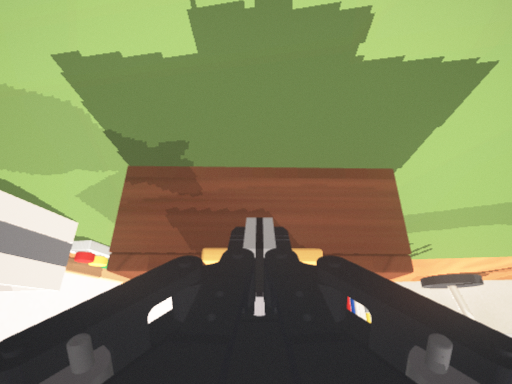

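View pics/s2.png

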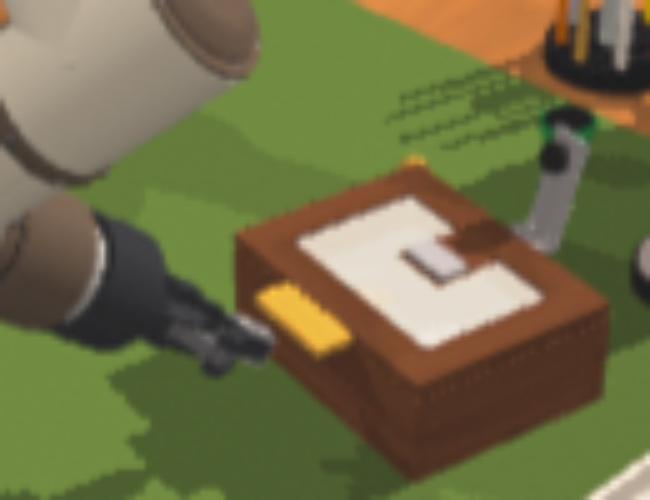

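```bash
cat >> h.py <<'E'
H=C+75*u+65.5*Z
def Pth(th): # tab lower outer edge: at th=0 is -176 u, +2 Z from hinge
    c,s=np.cos(th),np.sin(th); e=-c*u+s*Z; f=s*u+c*Z
    return H+176*e+2*f
def tt(th): return .87-.6*th
def table(ths,s=15,hh=11,base=None):
    p0,r0,_=pose()
    if base is not None: p0,r0=base
    for th in ths:
        a,b=delta(tcp_edge(Pth(th),tt(th),s,hh),tool(tt(th)),p0,r0)
        print(f"{th:.3f}",np.round(a,2).tolist(),np.round(b,3).tolist())
E
python3 - <<'E'
from h import *
table([-.02,0,.01,.03,.05,.075,.1,.125,.15,.175,.2])
E
```

```text
-0.020 [0.05, 0.07, -0.15] [-0.013, 0.001, 0.001]
0.000 [0.05, 0.34, -0.39] [-0.001, 0.001, 0.001]
0.010 [0.05, 0.48, -0.51] [0.005, 0.001, 0.001]
0.030 [0.05, 0.77, -0.74] [0.017, 0.001, 0.001]
0.050 [0.05, 1.06, -0.97] [0.029, 0.001, 0.001]
0.075 [0.05, 1.42, -1.24] [0.044, 0.001, 0.001]
0.100 [0.05, 1.8, -1.51] [0.059, 0.001, 0.001]
0.125 [0.05, 2.18, -1.76] [0.074, 0.001, 0.001]
0.150 [0.05, 2.56, -2.01] [0.089, 0.001, 0.001]
0.175 [0.04, 2.96, -2.25] [0.104, 0.001, 0.001]
0.200 [0.04, 3.35, -2.47] [0.119, 0.001, 0.001]
```

Call:
{"api": "apply_moves", "payload": {
  "steps": [
    {"hand":0,"xyz":[0.05,0.07,-0.15],"delta_rot":[0,0,0]},
    {"hand":0,"xyz":[0.05,0.2,-0.27],"delta_rot":[0,0,0]},
    {"hand":0,"xyz":[0.05,0.34,-0.39],"delta_rot":[0,0,0]},
    {"hand":0,"xyz":[0.05,0.48,-0.51],"delta_rot":[0.005,0,0]},
    {"hand":0,"xyz":[0.05,0.77,-0.74],"delta_rot":[0.017,0,0]},
    {"hand":0,"xyz":[0.05,1.06,-0.97],"delta_rot":[0.029,0,0]},
    {"hand":0,"xyz":[0.05,1.24,-1.1],"delta_rot":[0.036,0,0]},
    {"hand":0,"xyz":[0.05,1.42,-1.24],"delta_rot":[0.044,0,0]}
  ]
}}

```text
clock: 7.38
position: [538.3, 52.4, 77.5]
ee_rot: [0.077, 0.913, 0.4, 0.034]
contact_force: [-0.2, -0.2, 0.1]
gripper_width: -0.4
```

Run:
```python
from h import *
p,r,s=pose(); print(s["clock"],p,s["contact_force"])
q=tcp_edge(Pth(.075),tt(.075));print(np.round(q,1))
p=get_image("scene");cv2.imwrite("pics/s3.png",cv2.resize(p["frame"][110:210,200:330],None,fx=5,fy=5))
```

```text
7.3833 [538.2821794   52.40247371  77.51649253] [-0.17037779 -0.1826009   0.14561966]
[538.3  51.5  77.4]
```

View pics/s3.png

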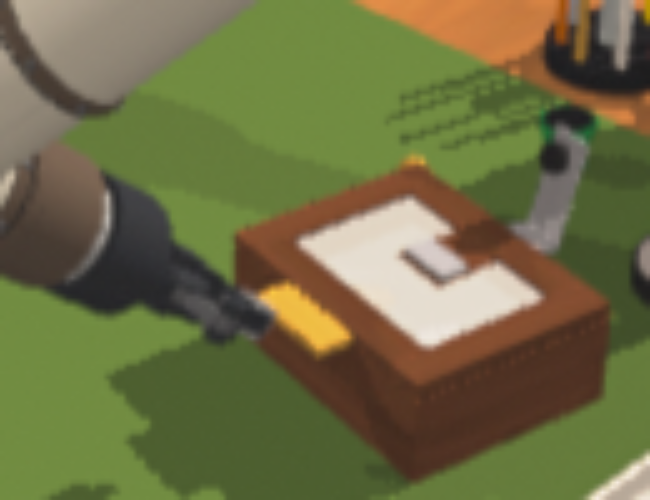

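Run:
```python
from h import *
p,r,s=pose()
q=get_image("scene"); tip=p+22*r.apply([0,0,1])
print(tip,(tip-P0)@u,(tip-P0)@w)
im=cv2.resize(q["frame"][110:210,200:330],None,fx=5,fy=5,interpolation=cv2.INTER_CUBIC)
for X,col in((tip,(0,0,255)),(p,(255,0,0)),(P0+67.5*Z,(255,255,255)),(tip+7*r.apply([0,1,0]),(0,255,0))):
    a=(proj(q,X)[0]-[200,110]+.5)*5; cv2.circle(im,tuple(a.astype(int)),3,col,-1)
cv2.imwrite("pics/s4.png",im)
q=get_image("side")
im=cv2.resize(q["frame"][170:270,200:320],None,fx=5,fy=5,interpolation=cv2.INTER_CUBIC)
for X,col in((tip,(0,0,255)),(p,(255,0,0)),(P0+67.5*Z,(255,255,255)),(tip+7*r.apply([0,1,0]),(0,255,0))):
    a=(proj(q,X)[0]-[200,170]+.5)*5; cv2.circle(im,tuple(a.astype(int)),3,col,-1)
cv2.imwrite("pics/d4.png",im)
```

```text
[541.287059    68.49867978  63.20290529] 5.250231795774392 -0.07367503878690462
```

View pics/s4.png

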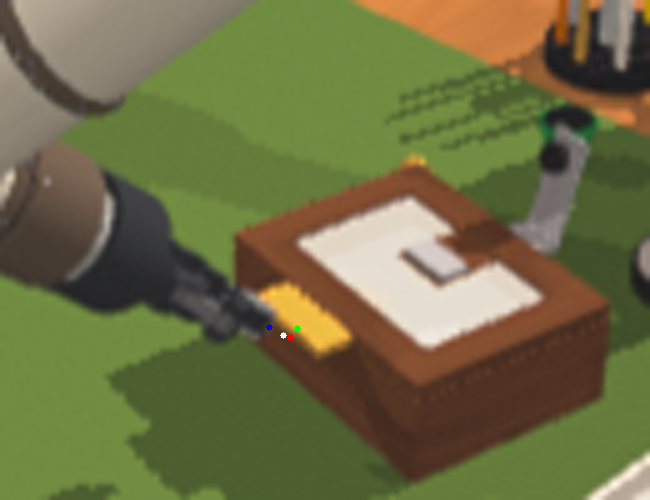

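View pics/d4.png

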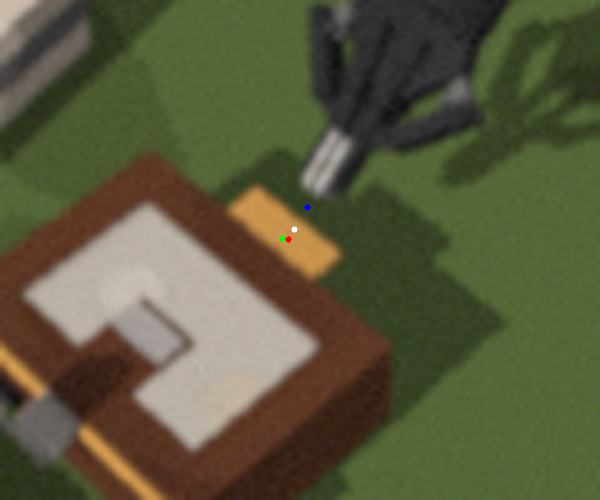

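Run:
```python
from h import *
p,r,s=pose()
q=get_image("wrist"); print((r.inv().apply(np.array(q["origin"])-p)).round(1), (r.inv()*R.from_quat(q["orientation"])).as_rotvec().round(3))
im=q["frame"].copy()
for k,col in((-30,(255,0,255)),(0,(255,0,0)),(10,(0,255,0)),(22,(0,0,255))):
    a=proj(q,p+k*r.apply([0,0,1]))[0]; cv2.circle(im,tuple(a.astype(int)),2,col,-1)
cv2.imwrite("pics/w5.png",cv2.resize(im[150:300,150:370],None,fx=3,fy=3))
```

```text
[-1.000e-01 -6.680e+01 -1.507e+02] [-0.264 -0.001 -0.   ]
```

View pics/w5.png

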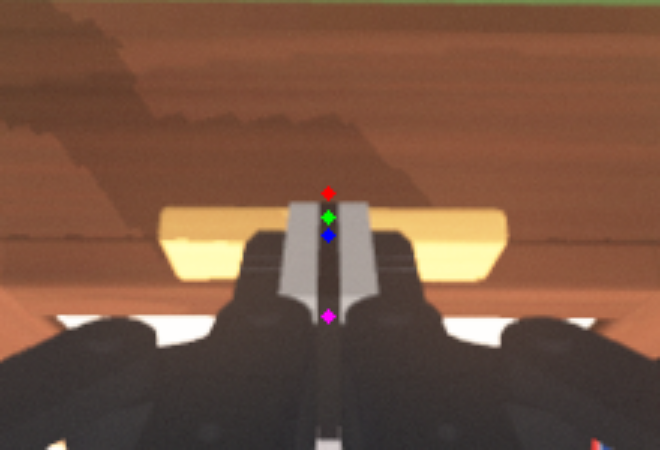

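Run:
```python
from h import *
p,r,s=pose()
def rayd(q,a): return np.array(q["origin"]),R.from_quat(q["orientation"]).apply([(a[0]-q["cx"])/q["fx"],(a[1]-q["cy"])/q["fy"],1])
A=get_image("scene");B=get_image("side");W=get_image("wrist")
def tri(l):
    M=np.zeros((3,3));b=np.zeros(3)
    for q,a in l:
        o,d=rayd(q,a);d/=np.linalg.norm(d);N=np.eye(3)-np.outer(d,d);M+=N;b+=N@o
    return np.linalg.solve(M,b)
X=tri([(A,(253.6,175)),(B,(264,208))]);print("tip by cams",X.round(1),"in tool",r.inv().apply(X-p).round(1), proj(A,X),proj(B,X))
print("P0 in wrist",proj(W,P0+67.5*Z),"seen",(261,219))
for n,q in(("A",A),("B",B),("W",W)): cv2.imwrite(f"pics/z{n}.png",q["frame"])
for l,q in(("lid_tab",W),("lid_tab",A),("lid_tab",B),("case",W)): print(l,[(np.round(d["xyz"],0),round(d["confidence"],2)) for d in nets.pinpoint(q,l)])
```

```text
tip by cams [539.4  45.3  82.9] in tool [-2.5 -0.2 -9. ] [[251.80986916 174.7865749 ]] [[262.14530981 208.31152351]]
P0 in wrist [[258.83384564 220.61130604]] seen (261, 219)
lid_tab []
lid_tab [(array([541.,  66.,  70.]), 0.58), (array([571., 238.,  62.]), 0.48)]
lid_tab [(array([539.,  64.,  72.]), 0.87)]
case [(array([556., 163.,  -1.]), 0.67)]
```

```bash
cat >> h.py <<'E'
def tcp2(P,t,s=12,hh=9,L=-7):
    d=np.sin(t)*u-np.cos(t)*Z; n=np.cos(t)*u+np.sin(t)*Z
    return P+s*d-hh*n-L*d
E
python3 - <<'E'
from h import *
t=.87;P=P0+67.5*Z
a=tcp2(P,t)-8*Z
for q in (a-40*u,a-15*u,a,a+8*Z): print(q.round(1),*[np.round(x,2) for x in delta(q,tool(t))])
E
```

```text
[535.1  32.5  40.4] [-0.03 -4.01  1.  ] [-0.04 -0.   -0.  ]
[539.3  57.1  40.4] [-0.03 -2.32  2.84] [-0.04 -0.   -0.  ]
[541.8  71.9  40.4] [-0.03 -1.3   3.94] [-0.04 -0.   -0.  ]
[541.8  71.9  48.4] [-0.03 -0.71  3.4 ] [-0.04 -0.   -0.  ]
```

Call:
{"api": "apply_moves", "payload": {
  "steps": [
    {"hand":0,"xyz":[-0.03,-2,0.5],"delta_rot":[-0.02,0,0]},
    {"hand":0,"xyz":[-0.03,-4,1],"delta_rot":[-0.04,0,0]},
    {"hand":0,"xyz":[-0.03,-4,1],"delta_rot":[-0.04,0,0]},
    {"hand":0,"xyz":[-0.03,-3.2,1.9],"delta_rot":[-0.04,0,0]},
    {"hand":0,"xyz":[-0.03,-2.3,2.84],"delta_rot":[-0.04,0,0]},
    {"hand":0,"xyz":[-0.03,-2.3,2.84],"delta_rot":[-0.04,0,0]}
  ]
}}

```text
clock: 8.43
position: [540.0, 60.4, 42.0]
ee_rot: [0.075, 0.904, 0.419, 0.036]
contact_force: [-0.5, 1.0, -0.1]
gripper_width: 0.1
```

Run:
```python
from h import *
p,r,s=pose();print(p,s["contact_force"])
for n,x0,y0 in(("side",200,170),("scene",200,110)):
    q=get_image(n)
    im=cv2.resize(q["frame"][y0:y0+100,x0:x0+120],None,fx=6,fy=6,interpolation=cv2.INTER_CUBIC)
    for X,col in((p-8*r.apply([0,0,1]),(0,0,255)),(P0+67.5*Z,(255,255,255))):
        a=(proj(q,X)[0]-[x0,y0]+.5)*6; cv2.circle(im,tuple(a.astype(int)),2,col,-1)
    cv2.imwrite(f"pics/6{n}.png",im)
t=.87;P=P0+67.5*Z
a=tcp2(P,t)-8*Z
for q in (a,a+8*Z): print(q.round(1),*[np.round(x,2) for x in delta(q,tool(t))])
```

```text
[539.95420599  60.37821782  42.02907725] [-0.49217063  0.96675568 -0.12070704]
[541.8  71.9  40.4] [0.01 0.74 1.11] [-0. -0.  0.]
[541.8  71.9  48.4] [0.01 1.35 0.59] [-0. -0.  0.]
```

View pics/6side.png

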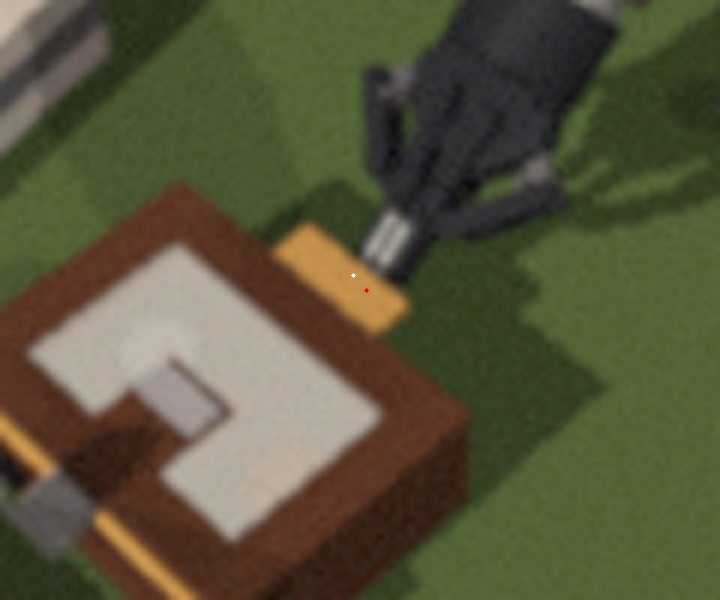

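View pics/6scene.png

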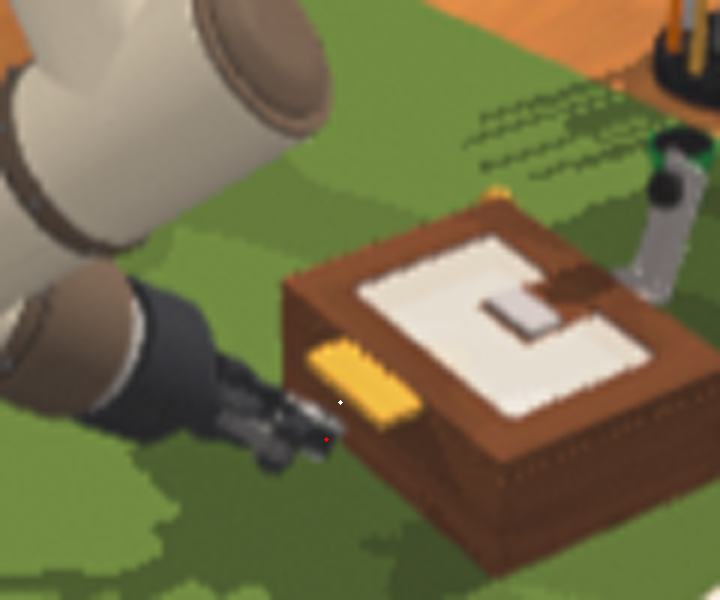

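Call:
{"api": "apply_moves", "payload": {
  "steps": [
    {"hand":0,"xyz":[0,0.25,0.4],"delta_rot":[0,0,0]},
    {"hand":0,"xyz":[0,0.5,0.8],"delta_rot":[0,0,0]},
    {"hand":0,"xyz":[0,0.74,1.1],"delta_rot":[0,0,0]},
    {"hand":0,"xyz":[0,0.74,1.1],"delta_rot":[0,0,0]}
  ]
}}

```text
clock: 8.87
position: [541.6, 71.2, 39.4]
ee_rot: [0.076, 0.904, 0.418, 0.035]
contact_force: [-0.4, -0.6, -0.2]
gripper_width: 0.3
```

```bash
cat >> h.py <<'E'
def table2(ths,**k):
    p0,r0,_=pose()
    for th in ths:
        a,b=delta(tcp2(Pth(th),tt(th),**k),tool(tt(th)),p0,r0)
        print(f"{th:.3f}",np.round(a,2).tolist(),np.round(b,3).tolist())
E
python3 - <<'E'
from h import *
p,r,s=pose();print(p,s["contact_force"])
for n,x0,y0 in(("scene",200,110),):
    q=get_image(n)
    im=cv2.resize(q["frame"][y0:y0+100,x0:x0+120],None,fx=6,fy=6,interpolation=cv2.INTER_CUBIC)
    cv2.imwrite(f"pics/7{n}.png",im)
table2([-.04,-.02,0,.02,.04,.06,.08,.1])
E
```

```text
[541.5586912   71.24001952  39.40339726] [-0.37326045 -0.61359488 -0.21229231]
-0.040 [-0.01, 0.28, -0.02] [-0.028, -0.0, 0.0]
-0.020 [-0.01, 0.52, -0.26] [-0.016, -0.0, 0.0]
0.000 [-0.01, 0.77, -0.5] [-0.004, -0.0, 0.0]
0.020 [-0.01, 1.02, -0.73] [0.008, -0.0, 0.0]
0.040 [-0.01, 1.27, -0.96] [0.02, -0.0, 0.0]
0.060 [-0.01, 1.53, -1.18] [0.032, -0.0, 0.0]
0.080 [-0.01, 1.79, -1.4] [0.044, -0.0, 0.0]
0.100 [-0.01, 2.06, -1.61] [0.056, -0.0, 0.0]
```

View pics/7scene.png

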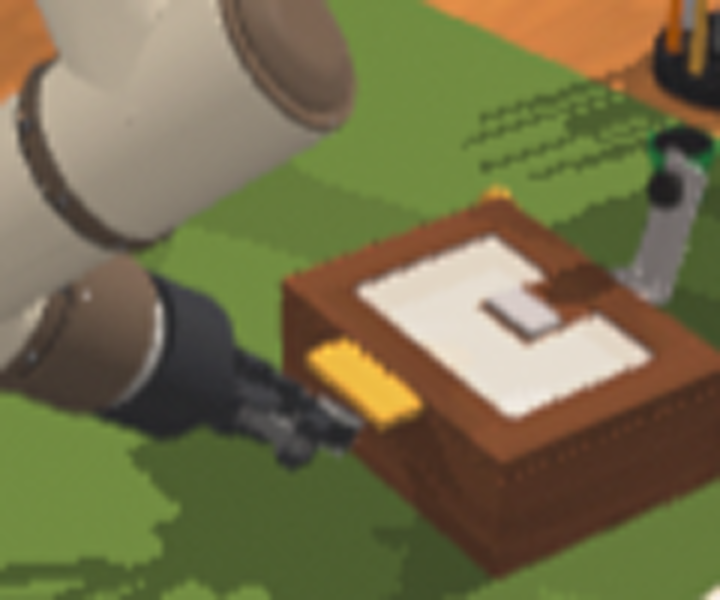

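Fingertip (355,430 in crop) is under the tab with no contact. Now I lift slowly and watch the force.

Call:
{"api": "apply_moves", "payload": {
  "steps": [
    {"hand":0,"xyz":[0,0.28,-0.02],"delta_rot":[0,0,0]},
    {"hand":0,"xyz":[0,0.52,-0.26],"delta_rot":[0,0,0]},
    {"hand":0,"xyz":[0,0.65,-0.38],"delta_rot":[0,0,0]},
    {"hand":0,"xyz":[0,0.77,-0.5],"delta_rot":[0,0,0]},
    {"hand":0,"xyz":[0,0.9,-0.61],"delta_rot":[0.004,0,0]},
    {"hand":0,"xyz":[0,1.02,-0.73],"delta_rot":[0.008,0,0]},
    {"hand":0,"xyz":[0,1.15,-0.85],"delta_rot":[0.014,0,0]},
    {"hand":0,"xyz":[0,1.27,-0.96],"delta_rot":[0.02,0,0]}
  ]
}}

```text
clock: 9.58
position: [541.7, 70.9, 55.1]
ee_rot: [0.077, 0.909, 0.409, 0.035]
contact_force: [0.7, -1.8, -2.6]
gripper_width: -0.3
```

Run:
```python
from h import *
p,r,s=pose();print(p,s["contact_force"])
for n,x0,y0 in(("scene",200,110),):
    q=get_image(n)
    im=cv2.resize(q["frame"][y0:y0+100,x0:x0+120],None,fx=6,fy=6,interpolation=cv2.INTER_CUBIC)
    cv2.imwrite(f"pics/8{n}.png",im)
table2([.04,.06,.08,.1,.12,.14,.16])
```

```text
[541.68640906  70.90960935  55.09967792] [ 0.74683181 -1.7654586  -2.60729705]
0.040 [0.01, 0.01, 0.08] [-0.001, 0.0, 0.001]
0.060 [0.01, 0.27, -0.15] [0.011, 0.0, 0.001]
0.080 [0.01, 0.53, -0.37] [0.023, 0.0, 0.001]
0.100 [0.01, 0.79, -0.59] [0.035, 0.0, 0.001]
0.120 [0.01, 1.06, -0.8] [0.047, 0.0, 0.001]
0.140 [0.01, 1.33, -1.01] [0.059, 0.0, 0.001]
0.160 [0.01, 1.6, -1.21] [0.071, 0.0, 0.001]
```

View pics/8scene.png

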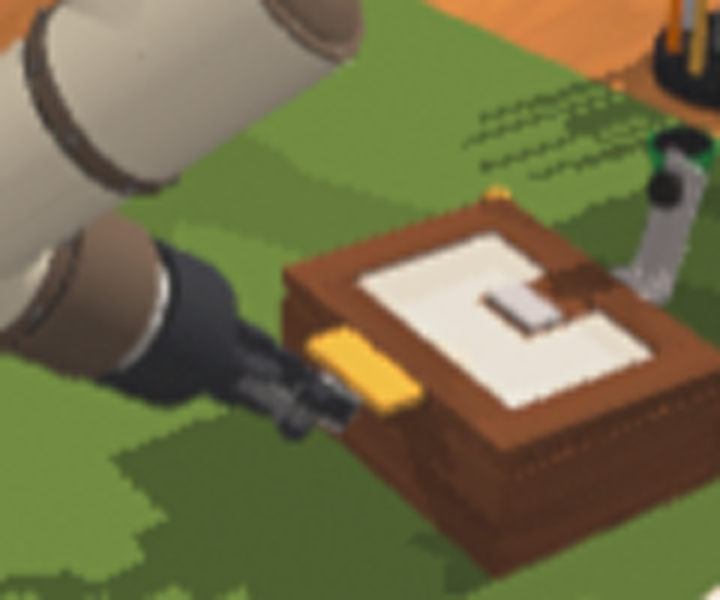

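Run:
```python
from h import *
table2(np.arange(.07,.41,.03))
```

```text
0.070 [0.01, 0.4, -0.26] [0.017, 0.0, 0.001]
0.100 [0.01, 0.79, -0.59] [0.035, 0.0, 0.001]
0.130 [0.01, 1.19, -0.91] [0.053, 0.0, 0.001]
0.160 [0.01, 1.6, -1.21] [0.071, 0.0, 0.001]
0.190 [0.01, 2.02, -1.5] [0.089, 0.0, 0.001]
0.220 [0.01, 2.45, -1.78] [0.107, 0.0, 0.001]
0.250 [0.01, 2.89, -2.04] [0.125, 0.0, 0.001]
0.280 [0.01, 3.33, -2.29] [0.143, 0.0, 0.001]
0.310 [0.01, 3.78, -2.53] [0.161, 0.0, 0.001]
0.340 [0.01, 4.24, -2.75] [0.179, 0.0, 0.001]
0.370 [0.01, 4.7, -2.96] [0.197, 0.0, 0.001]
0.400 [0.01, 5.17, -3.15] [0.215, 0.0, 0.001]
```

Call:
{"api": "apply_moves", "payload": {
  "steps": [
    {"hand":0,"xyz":[0,0.4,-0.26],"delta_rot":[0.017,0,0]},
    {"hand":0,"xyz":[0,0.79,-0.59],"delta_rot":[0.035,0,0]},
    {"hand":0,"xyz":[0,1.19,-0.91],"delta_rot":[0.053,0,0]},
    {"hand":0,"xyz":[0,1.6,-1.21],"delta_rot":[0.071,0,0]},
    {"hand":0,"xyz":[0,2.02,-1.5],"delta_rot":[0.089,0,0]},
    {"hand":0,"xyz":[0,2.45,-1.78],"delta_rot":[0.107,0,0]},
    {"hand":0,"xyz":[0,2.89,-2.04],"delta_rot":[0.125,0,0]},
    {"hand":0,"xyz":[0,3.33,-2.29],"delta_rot":[0.143,0,0]},
    {"hand":0,"xyz":[0,3.78,-2.53],"delta_rot":[0.161,0,0]},
    {"hand":0,"xyz":[0,4.24,-2.75],"delta_rot":[0.179,0,0]},
    {"hand":0,"xyz":[0,4.7,-2.96],"delta_rot":[0.197,0,0]},
    {"hand":0,"xyz":[0,5.17,-3.15],"delta_rot":[0.215,0,0]}
  ]
}}

```text
clock: 10.63
position: [543.6, 81.2, 115.2]
ee_rot: [0.08, 0.948, 0.308, 0.027]
contact_force: [0.6, -3.3, -2.0]
gripper_width: -0.1
```

Run:
```python
from h import *
p,r,s=pose();print(p,s["contact_force"])
for n,x0,y0 in(("scene",200,80),):
    q=get_image(n)
    im=cv2.resize(q["frame"][y0:y0+130,x0:x0+140],None,fx=4,fy=4,interpolation=cv2.INTER_CUBIC)
    cv2.imwrite(f"pics/9{n}.png",im)
table2(np.arange(.43,.761,.03))
```

```text
[543.58150417  81.16584412 115.17033308] [ 0.58659123 -3.29072548 -1.96381152]
0.430 [0.03, 0.32, -0.18] [0.017, 0.001, 0.003]
0.460 [0.03, 0.75, -0.45] [0.035, 0.001, 0.003]
0.490 [0.03, 1.19, -0.7] [0.053, 0.001, 0.003]
0.520 [0.03, 1.64, -0.93] [0.071, 0.001, 0.003]
0.550 [0.03, 2.09, -1.16] [0.089, 0.001, 0.003]
0.580 [0.03, 2.55, -1.36] [0.107, 0.002, 0.003]
0.610 [0.03, 3.02, -1.56] [0.125, 0.002, 0.003]
0.640 [0.02, 3.49, -1.74] [0.143, 0.002, 0.003]
0.670 [0.02, 3.97, -1.9] [0.161, 0.002, 0.003]
0.700 [0.02, 4.45, -2.05] [0.179, 0.002, 0.003]
0.730 [0.02, 4.93, -2.19] [0.197, 0.002, 0.003]
0.760 [0.02, 5.42, -2.31] [0.215, 0.002, 0.003]
```

View pics/9scene.png

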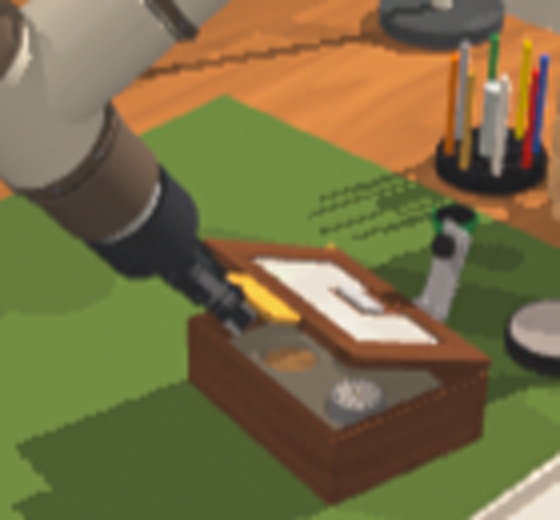

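Call:
{"api": "apply_moves", "payload": {
  "steps": [
    {"hand":0,"xyz":[0.02,0.32,-0.18],"delta_rot":[0.017,0,0]},
    {"hand":0,"xyz":[0.02,0.75,-0.45],"delta_rot":[0.035,0,0]},
    {"hand":0,"xyz":[0.02,1.19,-0.7],"delta_rot":[0.053,0,0]},
    {"hand":0,"xyz":[0.02,1.64,-0.93],"delta_rot":[0.071,0,0]},
    {"hand":0,"xyz":[0.02,2.09,-1.16],"delta_rot":[0.089,0,0]},
    {"hand":0,"xyz":[0.02,2.55,-1.36],"delta_rot":[0.107,0,0]},
    {"hand":0,"xyz":[0.02,3.02,-1.56],"delta_rot":[0.125,0,0]},
    {"hand":0,"xyz":[0.02,3.49,-1.74],"delta_rot":[0.143,0,0]},
    {"hand":0,"xyz":[0.02,3.97,-1.9],"delta_rot":[0.161,0,0]},
    {"hand":0,"xyz":[0.02,4.45,-2.05],"delta_rot":[0.179,0,0]},
    {"hand":0,"xyz":[0.02,4.93,-2.19],"delta_rot":[0.197,0,0]},
    {"hand":0,"xyz":[0.02,5.42,-2.31],"delta_rot":[0.215,0,0]}
  ]
}}

```text
clock: 11.68
position: [548.9, 111.1, 166.0]
ee_rot: [0.083, 0.975, 0.205, 0.018]
contact_force: [1.8, -2.7, -0.3]
gripper_width: -0.4
```

Run:
```python
from h import *
p,r,s=pose();print(p,s["contact_force"],s["joints"])
table2(np.arange(.79,1.121,.03))
```

```text
[548.85117062 111.05124323 166.04770166] [ 1.83963799 -2.67558461 -0.28918874] [ 0.25463737  0.29551529 -0.17612723 -0.46097235 -0.97076555 -0.18478776]
0.790 [0.04, 0.57, -0.28] [0.019, 0.002, -0.0]
0.820 [0.04, 1.04, -0.47] [0.037, 0.002, -0.0]
0.850 [0.04, 1.51, -0.65] [0.055, 0.002, -0.0]
0.880 [0.04, 1.98, -0.82] [0.073, 0.002, -0.0]
0.910 [0.04, 2.46, -0.97] [0.091, 0.002, -0.0]
0.940 [0.04, 2.94, -1.1] [0.109, 0.002, -0.0]
0.970 [0.04, 3.43, -1.22] [0.127, 0.002, -0.0]
1.000 [0.04, 3.92, -1.32] [0.145, 0.002, -0.0]
1.030 [0.04, 4.41, -1.41] [0.163, 0.002, -0.0]
1.060 [0.04, 4.91, -1.49] [0.181, 0.002, -0.0]
1.090 [0.04, 5.4, -1.55] [0.199, 0.002, -0.0]
1.120 [0.04, 5.9, -1.59] [0.217, 0.002, -0.0]
```

Call:
{"api": "apply_moves", "payload": {
  "steps": [
    {"hand":0,"xyz":[0.03,0.57,-0.28],"delta_rot":[0.019,0,0]},
    {"hand":0,"xyz":[0.03,1.04,-0.47],"delta_rot":[0.037,0,0]},
    {"hand":0,"xyz":[0.03,1.51,-0.65],"delta_rot":[0.055,0,0]},
    {"hand":0,"xyz":[0.03,1.98,-0.82],"delta_rot":[0.073,0,0]},
    {"hand":0,"xyz":[0.03,2.46,-0.97],"delta_rot":[0.091,0,0]},
    {"hand":0,"xyz":[0.03,2.94,-1.1],"delta_rot":[0.109,0,0]},
    {"hand":0,"xyz":[0.03,3.43,-1.22],"delta_rot":[0.127,0,0]},
    {"hand":0,"xyz":[0.03,3.92,-1.32],"delta_rot":[0.145,0,0]},
    {"hand":0,"xyz":[0.03,4.41,-1.41],"delta_rot":[0.163,0,0]},
    {"hand":0,"xyz":[0.03,4.91,-1.49],"delta_rot":[0.181,0,0]},
    {"hand":0,"xyz":[0.03,5.4,-1.55],"delta_rot":[0.199,0,0]},
    {"hand":0,"xyz":[0.03,5.9,-1.59],"delta_rot":[0.217,0,0]}
  ]
}}

```text
clock: 12.68
position: [555.7, 158.3, 204.0]
ee_rot: [0.084, 0.992, 0.099, 0.008]
contact_force: [1.7, -2.0, -0.6]
gripper_width: 0.0
```

Run:
```python
from h import *
p,r,s=pose();print(p,s["contact_force"],s["joints"])
for n,x0,y0 in(("scene",200,60),("side",180,150)):
    q=get_image(n)
    im=cv2.resize(q["frame"][y0:y0+130,x0:x0+140],None,fx=4,fy=4,interpolation=cv2.INTER_CUBIC)
    cv2.imwrite(f"pics/10{n}.png",im)
table2(np.arange(1.15,1.481,.03))
```

```text
[555.72253611 158.28032257 203.99080344] [ 1.65642643 -1.9904012  -0.56047044] [ 0.4662508   0.28494618 -0.13464797 -0.18525003 -1.04084274 -0.55050056]
1.150 [-0.09, 0.38, -0.19] [0.02, -0.001, 0.001]
1.180 [-0.09, 0.86, -0.31] [0.038, -0.001, 0.001]
1.210 [-0.09, 1.35, -0.41] [0.056, -0.001, 0.001]
1.240 [-0.09, 1.84, -0.5] [0.074, -0.001, 0.001]
1.270 [-0.1, 2.33, -0.58] [0.092, -0.001, 0.001]
1.300 [-0.1, 2.82, -0.63] [0.11, -0.001, 0.001]
1.330 [-0.1, 3.32, -0.68] [0.128, -0.001, 0.001]
1.360 [-0.1, 3.82, -0.71] [0.146, -0.001, 0.001]
1.390 [-0.1, 4.31, -0.72] [0.164, -0.001, 0.001]
1.420 [-0.1, 4.81, -0.72] [0.182, -0.001, 0.001]
1.450 [-0.1, 5.31, -0.7] [0.2, -0.001, 0.001]
1.480 [-0.1, 5.8, -0.67] [0.218, -0.001, 0.001]
```

View pics/10scene.png

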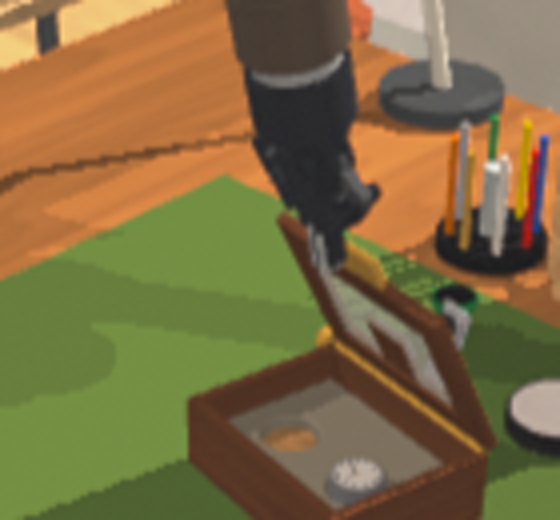

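View pics/10side.png

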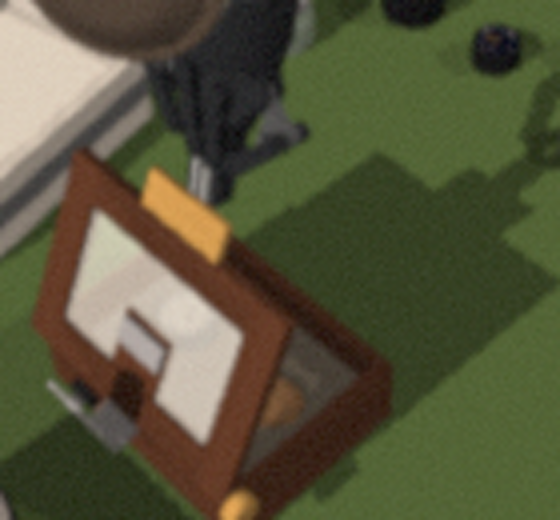

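Call:
{"api": "apply_moves", "payload": {
  "steps": [
    {"hand":0,"xyz":[-0.05,0.38,-0.19],"delta_rot":[0.02,0,0]},
    {"hand":0,"xyz":[-0.1,0.86,-0.31],"delta_rot":[0.038,0,0]},
    {"hand":0,"xyz":[-0.1,1.35,-0.41],"delta_rot":[0.056,0,0]},
    {"hand":0,"xyz":[-0.1,1.84,-0.5],"delta_rot":[0.074,0,0]},
    {"hand":0,"xyz":[-0.1,2.33,-0.58],"delta_rot":[0.092,0,0]},
    {"hand":0,"xyz":[-0.1,2.82,-0.63],"delta_rot":[0.11,0,0]},
    {"hand":0,"xyz":[-0.1,3.32,-0.68],"delta_rot":[0.128,0,0]},
    {"hand":0,"xyz":[-0.1,3.82,-0.71],"delta_rot":[0.146,0,0]},
    {"hand":0,"xyz":[-0.1,4.31,-0.72],"delta_rot":[0.164,0,0]},
    {"hand":0,"xyz":[-0.1,4.81,-0.72],"delta_rot":[0.182,0,0]},
    {"hand":0,"xyz":[-0.1,5.31,-0.7],"delta_rot":[0.2,0,0]},
    {"hand":0,"xyz":[-0.1,5.8,-0.67],"delta_rot":[0.218,0,0]}
  ]
}}

```text
clock: 13.78
position: [566.7, 213.7, 221.8]
ee_rot: [0.084, 0.996, -0.01, -0.001]
contact_force: [-0.1, -0.9, -1.3]
gripper_width: -0.1
```

Run:
```python
from h import *
p,r,s=pose();print(p,s["contact_force"],s["joints"])
table2(np.arange(1.5,1.721,.02))
```

```text
[566.71140672 213.67089169 221.82353581] [-0.0608437  -0.87182238 -1.28226399] [ 0.63516053  0.35787918 -0.04213257  0.01570749 -1.18519344 -0.81009964]
1.500 [0.07, 0.33, -0.07] [0.01, 0.001, -0.0]
1.520 [0.07, 0.66, -0.11] [0.022, 0.001, -0.0]
1.540 [0.07, 0.99, -0.14] [0.034, 0.001, -0.0]
1.560 [0.07, 1.32, -0.16] [0.046, 0.001, -0.0]
1.580 [0.07, 1.65, -0.17] [0.058, 0.001, -0.0]
1.600 [0.08, 1.98, -0.18] [0.07, 0.001, -0.0]
1.620 [0.08, 2.31, -0.19] [0.082, 0.001, -0.0]
1.640 [0.08, 2.64, -0.18] [0.094, 0.001, -0.0]
1.660 [0.08, 2.97, -0.17] [0.106, 0.001, -0.0]
1.680 [0.08, 3.3, -0.15] [0.118, 0.001, -0.0]
1.700 [0.08, 3.63, -0.13] [0.13, 0.001, -0.0]
1.720 [0.08, 3.96, -0.09] [0.142, 0.001, -0.0]
```

Call:
{"api": "apply_moves", "payload": {
  "steps": [
    {"hand":0,"xyz":[0.07,0.33,-0.07],"delta_rot":[0.01,0,0]},
    {"hand":0,"xyz":[0.07,0.66,-0.11],"delta_rot":[0.022,0,0]},
    {"hand":0,"xyz":[0.07,0.99,-0.14],"delta_rot":[0.034,0,0]},
    {"hand":0,"xyz":[0.07,1.32,-0.16],"delta_rot":[0.046,0,0]},
    {"hand":0,"xyz":[0.07,1.65,-0.17],"delta_rot":[0.058,0,0]},
    {"hand":0,"xyz":[0.07,1.98,-0.18],"delta_rot":[0.07,0,0]},
    {"hand":0,"xyz":[0.07,2.31,-0.19],"delta_rot":[0.082,0,0]},
    {"hand":0,"xyz":[0.07,2.64,-0.18],"delta_rot":[0.094,0,0]},
    {"hand":0,"xyz":[0.07,2.97,-0.17],"delta_rot":[0.106,0,0]},
    {"hand":0,"xyz":[0.07,3.3,-0.15],"delta_rot":[0.118,0,0]}
  ]
}}

```text
clock: 14.62
position: [571.4, 246.1, 222.7]
ee_rot: [0.084, 0.994, -0.069, -0.006]
contact_force: [0.9, -1.7, 0.0]
gripper_width: -0.2
```

Run:
```python
from h import *
p,r,s=pose();print(p,s["contact_force"],s["joints"])
for n,x0,y0 in(("scene",220,40),("side",150,150)):
    q=get_image(n)
    im=cv2.resize(q["frame"][y0:y0+150,x0:x0+160],None,fx=4,fy=4,interpolation=cv2.INTER_CUBIC)
    cv2.imwrite(f"pics/11{n}.png",im)
table2(np.arange(1.7,1.82,.01))
```

```text
[571.39392109 246.09194493 222.70256052] [ 0.92391949 -1.67098557  0.04780484] [ 0.71032421  0.42237172  0.02412978  0.09186464 -1.2801093  -0.91038693]
1.700 [-0.03, 0.29, -0.06] [0.013, -0.0, 0.001]
1.710 [-0.03, 0.46, -0.06] [0.019, -0.0, 0.001]
1.720 [-0.03, 0.62, -0.06] [0.025, -0.0, 0.001]
1.730 [-0.03, 0.79, -0.07] [0.031, -0.0, 0.001]
1.740 [-0.03, 0.95, -0.06] [0.037, -0.0, 0.001]
1.750 [-0.03, 1.12, -0.06] [0.043, -0.0, 0.001]
1.760 [-0.03, 1.28, -0.06] [0.049, -0.0, 0.001]
1.770 [-0.03, 1.45, -0.05] [0.055, -0.0, 0.001]
1.780 [-0.03, 1.61, -0.04] [0.061, -0.0, 0.001]
1.790 [-0.03, 1.77, -0.03] [0.067, -0.0, 0.001]
1.800 [-0.03, 1.94, -0.02] [0.073, -0.0, 0.001]
1.810 [-0.03, 2.1, -0.01] [0.079, -0.0, 0.001]
1.820 [-0.03, 2.27, 0.0] [0.085, -0.0, 0.001]
```

View pics/11scene.png

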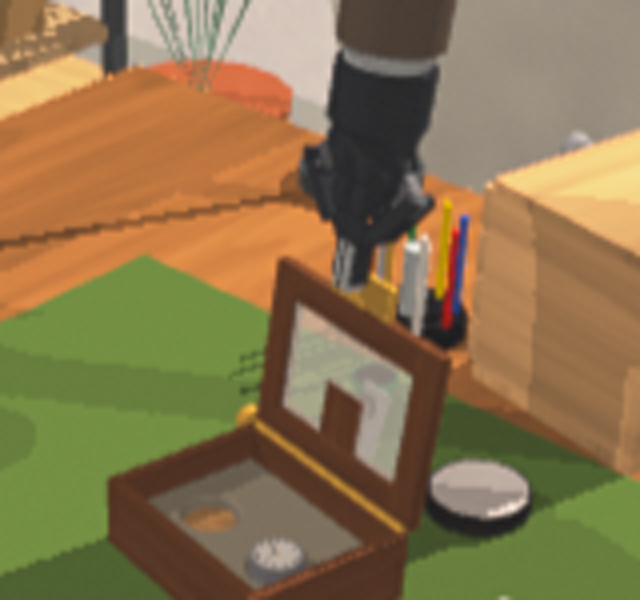

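View pics/11side.png

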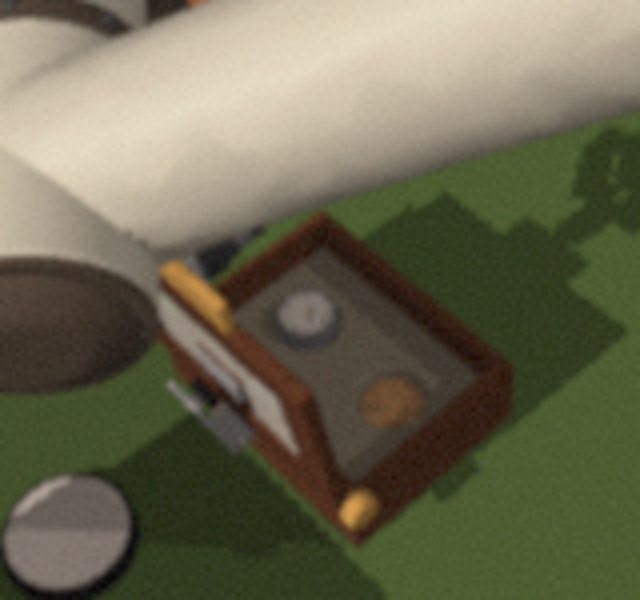

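Run:
```python
from h import *
A=get_image("scene");B=get_image("side")
def tri(l):
    M=np.zeros((3,3));b=np.zeros(3)
    for q,a in l:
        d=R.from_quat(q["orientation"]).apply([(a[0]-q["cx"])/q["fx"],(a[1]-q["cy"])/q["fy"],1]);d/=np.linalg.norm(d);N=np.eye(3)-np.outer(d,d);M+=N;b+=N@np.array(q["origin"])
    return np.linalg.solve(M,b)
X=tri([(A,(310.5,141)),(B,(200.8,247.5))]);print(X,proj(A,X),proj(B,X))
D=X-H; a,z=D@u,D[2]; print("u,z,w",a,z,D@w)
# lid outer face is 12 mm behind underside plane: point on outer face: H+60e-12f' (outer normal -> f=(s,c)... outer at th: +f*12)
r=np.hypot(a,z); phi=np.arctan2(a,z) # angle past vertical of buffer centre
for off in(12,16,20): print(off,np.pi/2+phi-np.arcsin(off/r))
a=cv2.imread("pics/side0.png");cv2.imwrite("pics/bs.png",cv2.resize(a[225:275,175:235],None,fx=12,fy=12,interpolation=cv2.INTER_CUBIC))
a=cv2.imread("pics/scene0.png");cv2.imwrite("pics/ba.png",cv2.resize(a[120:170,285:345],None,fx=12,fy=12,interpolation=cv2.INTER_CUBIC))
```

```text
[578.82574401 267.13711644 121.49068777] [[309.90159378 141.04523188]] [[200.04150153 247.53577702]]
u,z,w 31.371903398836483 55.99068776600534 -3.708404833553084
12 1.8934381817479409
16 1.8295637206467394
20 1.7646193953087317
```

View pics/bs.png

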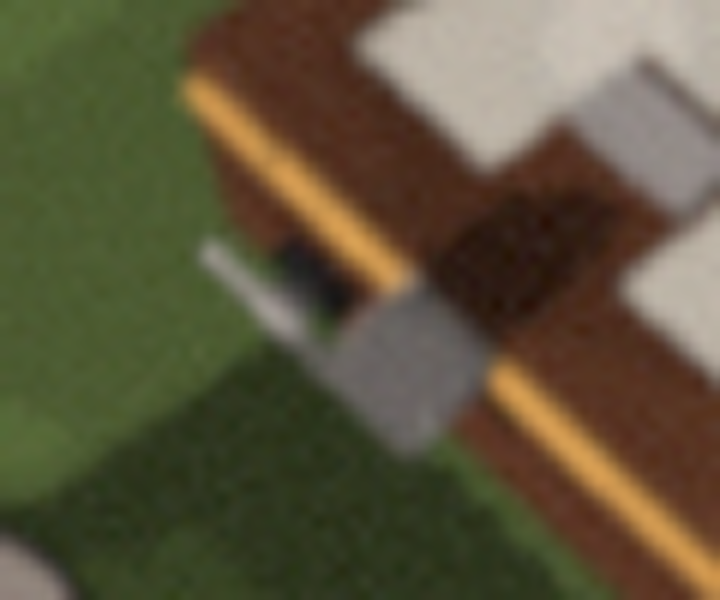

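View pics/ba.png

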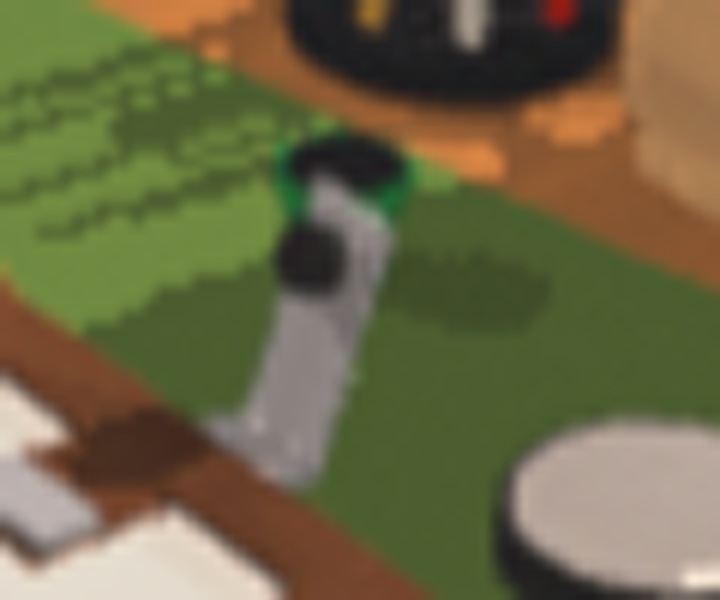

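Call:
{"api": "apply_moves", "payload": {
  "steps": [
    {"hand":0,"xyz":[-0.03,0.29,-0.06],"delta_rot":[0.013,0,0]},
    {"hand":0,"xyz":[-0.03,0.46,-0.06],"delta_rot":[0.019,0,0]},
    {"hand":0,"xyz":[-0.03,0.62,-0.06],"delta_rot":[0.025,0,0]},
    {"hand":0,"xyz":[-0.03,0.79,-0.07],"delta_rot":[0.031,0,0]}
  ]
}}

```text
clock: 15.15
position: [573.0, 253.5, 222.3]
ee_rot: [0.084, 0.993, -0.084, -0.007]
contact_force: [-0.4, -1.0, 0.9]
gripper_width: -0.1
```

Run:
```python
from h import *
p,r,s=pose();print(p,s["contact_force"],s["contact_force"]@u)
table2(np.arange(1.72,1.84,.01))
```

```text
[572.95027529 253.53401331 222.27004263] [-0.37266815 -0.95446009  0.87250249] -1.00350173211166
1.720 [0.02, -0.07, 0.04] [-0.007, 0.0, -0.0]
1.730 [0.02, 0.09, 0.04] [-0.001, 0.0, -0.0]
1.740 [0.02, 0.26, 0.03] [0.005, 0.0, -0.0]
1.750 [0.02, 0.42, 0.03] [0.011, 0.0, -0.0]
1.760 [0.02, 0.59, 0.03] [0.017, 0.0, -0.0]
1.770 [0.02, 0.75, 0.03] [0.023, 0.0, -0.0]
1.780 [0.02, 0.92, 0.03] [0.029, 0.0, -0.0]
1.790 [0.02, 1.08, 0.04] [0.035, 0.0, -0.0]
1.800 [0.02, 1.24, 0.05] [0.041, 0.0, -0.0]
1.810 [0.02, 1.41, 0.05] [0.047, 0.0, -0.0]
1.820 [0.02, 1.57, 0.06] [0.053, 0.0, -0.0]
1.830 [0.02, 1.74, 0.07] [0.059, 0.0, -0.0]
1.840 [0.02, 1.9, 0.09] [0.065, 0.0, -0.0]
```

Call:
{"api": "apply_moves", "payload": {
  "steps": [
    {"hand":0,"xyz":[0.02,0.17,0.03],"delta_rot":[0.005,0,0]},
    {"hand":0,"xyz":[0.02,0.33,0.03],"delta_rot":[0.011,0,0]},
    {"hand":0,"xyz":[0.02,0.5,0.03],"delta_rot":[0.017,0,0]}
  ]
}}

```text
clock: 15.4
position: [573.6, 258.4, 221.1]
ee_rot: [0.084, 0.992, -0.092, -0.008]
contact_force: [-0.1, -0.2, 1.4]
gripper_width: 0.2
```

Call:
{"api": "apply_moves", "payload": {
  "steps": [
    {"hand":0,"xyz":[0,0.12,0],"delta_rot":[0.005,0,0]},
    {"hand":0,"xyz":[0,0.24,0],"delta_rot":[0.01,0,0]},
    {"hand":0,"xyz":[0,0.35,0.01],"delta_rot":[0.013,0,0]}
  ]
}}

```text
clock: 15.65
position: [574.1, 261.9, 220.3]
ee_rot: [0.084, 0.992, -0.099, -0.008]
contact_force: [-0.7, -0.2, 0.9]
gripper_width: 0.4
```

Call:
{"api": "apply_moves", "payload": {
  "steps": [
    {"hand":0,"xyz":[0,0.12,0],"delta_rot":[0.005,0,0]},
    {"hand":0,"xyz":[0,0.24,0],"delta_rot":[0.01,0,0]},
    {"hand":0,"xyz":[0,0.35,0.01],"delta_rot":[0.013,0,0]}
  ]
}}

```text
clock: 15.9
position: [574.7, 265.2, 219.5]
ee_rot: [0.084, 0.991, -0.105, -0.009]
contact_force: [-0.8, -1.0, 0.3]
gripper_width: -0.0
```

Call:
{"api": "apply_moves", "payload": {
  "steps": [
    {"hand":0,"xyz":[0,0.12,0],"delta_rot":[0.005,0,0]},
    {"hand":0,"xyz":[0,0.24,0],"delta_rot":[0.01,0,0]},
    {"hand":0,"xyz":[0,0.35,0.01],"delta_rot":[0.013,0,0]}
  ]
}}

```text
clock: 16.15
position: [575.3, 268.6, 218.6]
ee_rot: [0.084, 0.99, -0.112, -0.009]
contact_force: [-0.6, -0.3, -0.6]
gripper_width: 0.1
```

Run:
```python
from h import *
p,r,s=pose();print(p,s["contact_force"],s["contact_force"]@u)
for n,x0,y0 in(("scene",220,40),):
    q=get_image(n)
    im=cv2.resize(q["frame"][y0:y0+150,x0:x0+160],None,fx=4,fy=4,interpolation=cv2.INTER_CUBIC)
    cv2.imwrite(f"pics/12{n}.png",im)
table2(np.arange(1.78,1.9,.02))
```

```text
[575.27113076 268.5634767  218.63841484] [-0.64329684 -0.25335753 -0.57215945] -0.3578279660862403
1.780 [-0.01, -0.67, -0.04] [-0.026, -0.0, 0.0]
1.800 [-0.01, -0.34, -0.05] [-0.014, -0.0, 0.0]
1.820 [-0.01, -0.02, -0.05] [-0.002, -0.0, 0.0]
1.840 [-0.01, 0.31, -0.05] [0.01, -0.0, 0.0]
1.860 [-0.01, 0.64, -0.03] [0.022, -0.0, 0.0]
1.880 [-0.01, 0.97, -0.01] [0.034, -0.0, 0.0]
```

View pics/12scene.png

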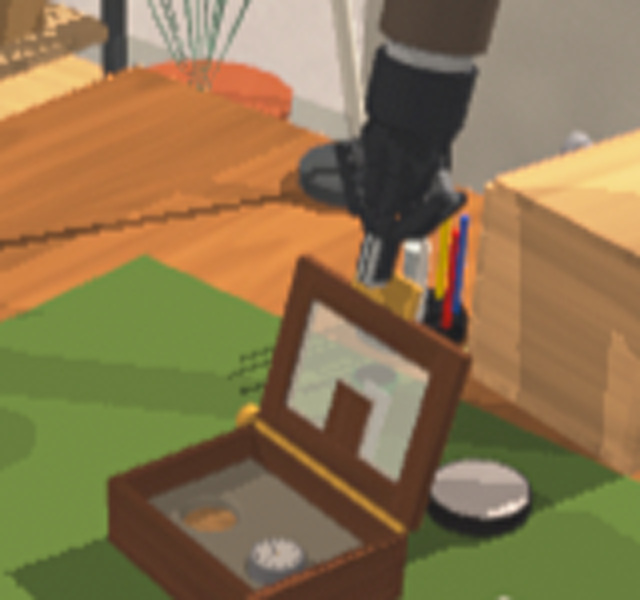

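Call:
{"api": "apply_moves", "payload": {
  "steps": [
    {"hand":0,"xyz":[0,0.12,0],"delta_rot":[0.004,0,0]},
    {"hand":0,"xyz":[0,0.24,0],"delta_rot":[0.008,0,0]},
    {"hand":0,"xyz":[0,0.36,0],"delta_rot":[0.012,0,0]}
  ]
}}

```text
clock: 16.45
position: [575.7, 271.7, 217.8]
ee_rot: [0.084, 0.989, -0.118, -0.01]
contact_force: [-0.4, -1.9, -0.4]
gripper_width: -0.2
```

Call:
{"api": "apply_moves", "payload": {
  "steps": [
    {"hand":0,"xyz":[0,0.12,0],"delta_rot":[0.004,0,0]},
    {"hand":0,"xyz":[0,0.24,0],"delta_rot":[0.008,0,0]},
    {"hand":0,"xyz":[0,0.36,0],"delta_rot":[0.012,0,0]}
  ]
}}

```text
clock: 16.7
position: [576.2, 274.2, 217.2]
ee_rot: [0.084, 0.989, -0.125, -0.011]
contact_force: [0.3, -5.7, 1.4]
gripper_width: 0.2
```

Call:
{"api": "apply_moves", "payload": {
  "steps": [
    {"hand":0,"xyz":[0,0.05,0],"delta_rot":[0,0,0]},
    {"hand":0,"xyz":[0,0.1,0],"delta_rot":[0,0,0]},
    {"hand":0,"xyz":[0,0.1,0],"delta_rot":[0,0,0]}
  ]
}}

```text
clock: 16.95
position: [576.3, 274.9, 217.0]
ee_rot: [0.084, 0.989, -0.125, -0.011]
contact_force: [-1.0, -5.4, 1.6]
gripper_width: -0.1
```

Run:
```python
from h import *
p,r,s=pose();print(p,s["contact_force"],s["contact_force"]@u)
for n,x0,y0 in(("scene",220,40),("side",150,150)):
    q=get_image(n)
    im=cv2.resize(q["frame"][y0:y0+150,x0:x0+160],None,fx=4,fy=4,interpolation=cv2.INTER_CUBIC)
    cv2.imwrite(f"pics/13{n}.png",im)
table2([1.84,1.85,1.86])
```

```text
[576.29865009 274.86628764 216.95649429] [-0.97085126 -5.36107263  1.59135929] -5.4479784584371655
1.840 [-0.01, -0.33, -0.05] [-0.017, -0.001, -0.001]
1.850 [-0.01, -0.16, -0.05] [-0.011, -0.001, -0.001]
1.860 [-0.01, 0.0, -0.05] [-0.005, -0.001, -0.001]
```

View pics/13side.png

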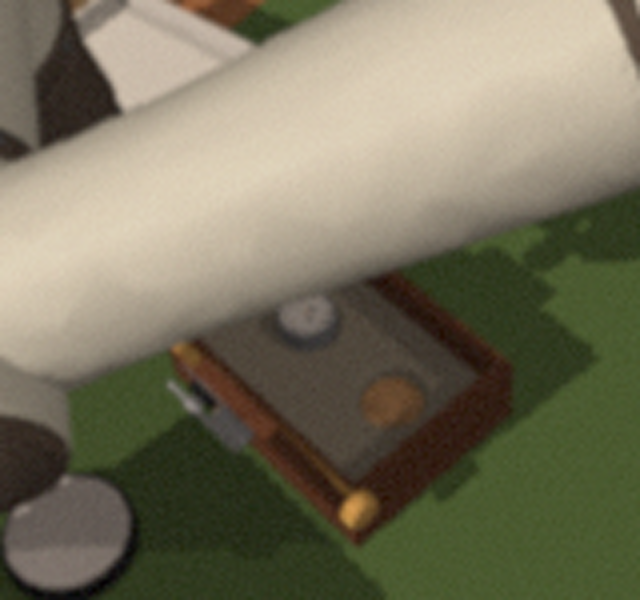

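View pics/13scene.png

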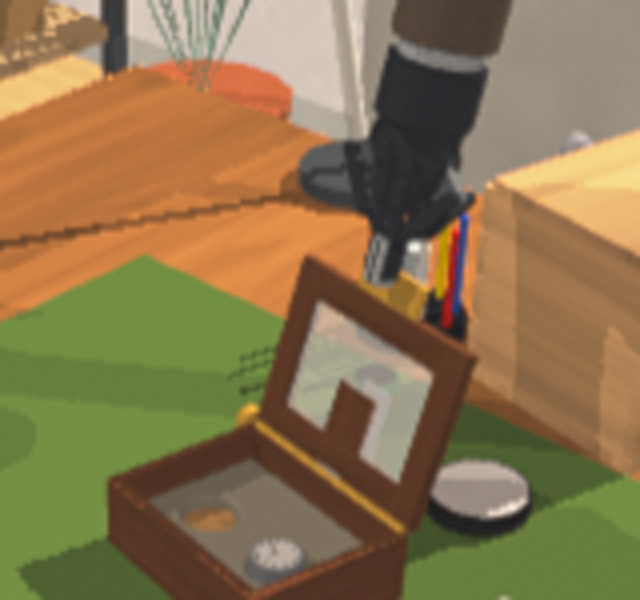

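Call:
{"api": "apply_moves", "payload": {
  "steps": [
    {"hand":0,"xyz":[0,0.06,0],"delta_rot":[0,0,0]},
    {"hand":0,"xyz":[0,0.12,0],"delta_rot":[0,0,0]},
    {"hand":0,"xyz":[0,0.12,0],"delta_rot":[0,0,0]}
  ]
}}

```text
clock: 17.3
position: [576.4, 275.5, 216.8]
ee_rot: [0.084, 0.988, -0.125, -0.011]
contact_force: [-1.4, -7.2, 2.1]
gripper_width: -0.1
```

Call:
{"api": "apply_moves", "payload": {
  "steps": [
    {"hand":0,"xyz":[0,-0.12,0],"delta_rot":[0,0,0]},
    {"hand":0,"xyz":[0,-0.24,0],"delta_rot":[0,0,0]},
    {"hand":0,"xyz":[0,-0.36,0],"delta_rot":[0,0,0]},
    {"hand":0,"xyz":[0,-0.5,0],"delta_rot":[0,0,0]},
    {"hand":0,"xyz":[0,-0.8,0],"delta_rot":[0,0,0]},
    {"hand":0,"xyz":[0,-1.5,0],"delta_rot":[0,0,0]},
    {"hand":0,"xyz":[0,-3,-1],"delta_rot":[0,0,0]},
    {"hand":0,"xyz":[0,-6,-3],"delta_rot":[0,0,0]},
    {"hand":0,"xyz":[0,-9,-5],"delta_rot":[-0.1,0,0]},
    {"hand":0.3,"xyz":[0,-12,-5],"delta_rot":[-0.2,0,0]},
    {"hand":0.6,"xyz":[0,-15,-5],"delta_rot":[-0.252,0,0]},
    {"hand":0.8,"xyz":[0,-17,-5],"delta_rot":[-0.252,0,0]}
  ]
}}

```text
clock: 18.3
position: [550.6, 123.5, 311.5]
ee_rot: [0.086, 0.996, 0.005, 0.004]
contact_force: [-0.5, -0.3, 0.4]
gripper_width: 35.9
```

Run:
```python
from h import *
p,r,s=pose();print(s["clock"],p,s["contact_force"],s["joints"],s["gripper_width"])
for n,x0,y0 in(("scene",220,40),("side",150,150)):
    q=get_image(n)
    im=cv2.resize(q["frame"][y0:y0+150,x0:x0+160],None,fx=4,fy=4,interpolation=cv2.INTER_CUBIC)
    cv2.imwrite(f"pics/14{n}.png",im)
    for d in nets.pinpoint(q,"holder")[:4]: print(n,np.round(d["xyz"],1),round(d["confidence"],2))
    print([(np.round(d["xyz"],1),round(d["confidence"],2)) for d in nets.pinpoint(q,"pocket_left")[:2]])
    for d in nets.recognise(q,"pad")[:2]: print("pad",n,np.round(d["xyz"],1),round(d["confidence"],2))
print("pocket nominal",C-10*u+45*w)
```

```text
18.3 [550.56615356 123.48434543 311.50699755] [-0.51871617 -0.30021028  0.36192161] [ 0.50531648  0.22627757  0.00416232 -0.00446562 -1.33718929 -0.67610576] 35.932465080962885
scene [ 6.686e+02 -2.738e+02  4.000e-01] 0.96
scene [ 497.5 -308.     2.1] 0.75
scene [ 570.8 -256.1    1.2] 0.74
scene [ 5.605e+02  1.661e+02 -4.000e-01] 0.27
[(array([510.5, 156.5,  38.6]), 0.71)]
pad scene [508.4 163.   26.5] 0.53
side [ 672.  -276.1    1.2] 0.78
side [ 496.1 -310.    -1.6] 0.69
side [ 568.1 -257.9    2.3] 0.65
side [512.8 159.4  21.8] 0.59
[(array([509.9, 161.3,  38.4]), 0.63)]
pad side [513.2 159.9  26.9] 0.63
pocket nominal [511.25959476 160.60193879   0.        ]
```

View pics/14side.png

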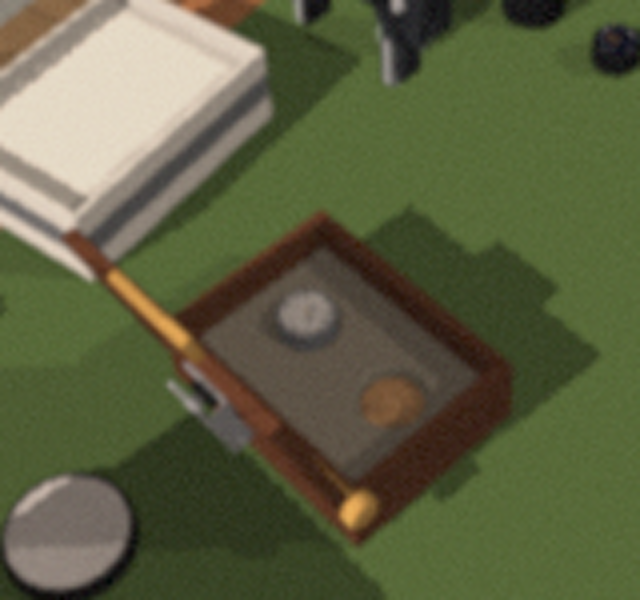

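View pics/14scene.png

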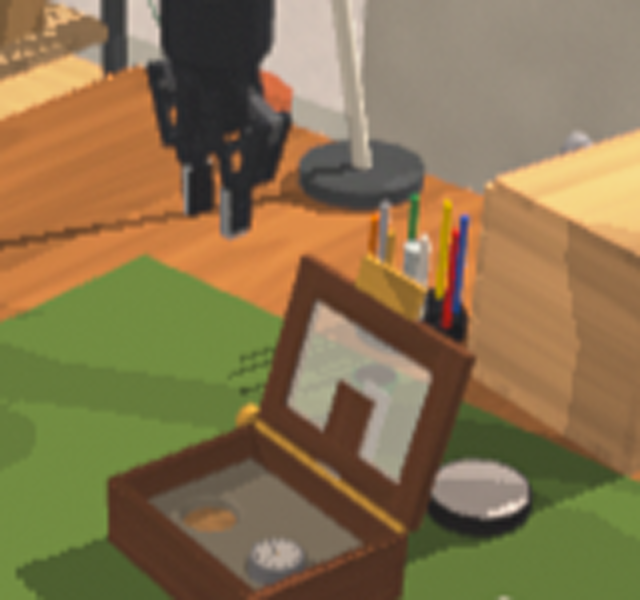

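```bash
cat >> h.py <<'E'
RG=R.from_matrix(np.c_[u,-w,-Z])
HD=np.array([570.,-256.7,0]); PK=np.array([511.2,160.6,0])
E
python3 - <<'E'
from h import *
for z in(180,140): print(*[np.round(a,3) for a in delta(HD+z*Z,RG)])
E
```

```text
[ -8.287 -37.658  12.473] [ 0.002 -0.003  1.572]
[ -8.291 -37.671  16.473] [ 0.002 -0.003  1.572]
```

Call:
{"api": "apply_moves", "payload": {
  "steps": [
    {"hand":0.75,"xyz":[-8.3,-37.7,4],"delta_rot":[0,0,1.572]},
    {"hand":0.75,"xyz":[-8.3,-37.7,4],"delta_rot":[0,0,1.572]},
    {"hand":0.75,"xyz":[-8.3,-37.7,4],"delta_rot":[0,0,1.572]},
    {"hand":0.75,"xyz":[-8.3,-37.7,4],"delta_rot":[0,0,1.572]},
    {"hand":0.75,"xyz":[-8.3,-37.7,8],"delta_rot":[0,0,1.572]},
    {"hand":0.75,"xyz":[-8.3,-37.7,12.5],"delta_rot":[0,0,1.572]},
    {"hand":0.75,"xyz":[-8.3,-37.7,12.5],"delta_rot":[0,0,1.572]},
    {"hand":0.75,"xyz":[-8.3,-37.7,12.5],"delta_rot":[0,0,1.572]},
    {"hand":0.75,"xyz":[-8.3,-37.7,12.5],"delta_rot":[0,0,1.572]},
    {"hand":0.75,"xyz":[-8.3,-37.7,12.5],"delta_rot":[0,0,1.572]},
    {"hand":0.75,"xyz":[-8.3,-37.7,12.5],"delta_rot":[0,0,1.572]},
    {"hand":0.75,"xyz":[-8.3,-37.7,12.5],"delta_rot":[0,0,1.572]}
  ]
}}

```text
clock: 19.7
position: [569.0, -259.2, 176.8]
ee_rot: [0.744, 0.668, -0.0, -0.004]
contact_force: [0.5, 1.1, 1.1]
gripper_width: 64.0
```

Run:
```python
from h import *
print(pose()[2]["joints"]);print(pose()[0],*[np.round(a,3) for a in delta(HD+180*Z,RG)])
```

```text
[-0.1710964   0.42233976 -0.05143183 -0.0045143  -1.10280615 -1.50410711]
[ 568.96489561 -259.22412499  176.78481584] [ 0.263  0.074 -0.321] [-0.006 -0.004  0.062]
```

Call:
{"api": "apply_moves", "payload": {
  "steps": [
    {"hand":0.75,"xyz":[0.25,0.07,1.5],"delta_rot":[-0.006,-0.004,0.062]},
    {"hand":0.75,"xyz":[0.25,0.07,3.5],"delta_rot":[-0.006,-0.004,0.062]},
    {"hand":0.75,"xyz":[0.25,0.07,5.5],"delta_rot":[-0.006,-0.004,0.062]},
    {"hand":0.75,"xyz":[0.25,0.07,5.5],"delta_rot":[-0.006,-0.004,0.062]},
    {"hand":0.75,"xyz":[0.25,0.07,5.5],"delta_rot":[-0.006,-0.004,0.062]}
  ]
}}

```text
clock: 20.12
position: [570.4, -254.7, 123.7]
ee_rot: [0.761, 0.649, 0.001, 0.001]
contact_force: [0.4, -1.4, 0.4]
gripper_width: 63.9
```

Run:
```python
from h import *
p,r,s=pose();print(s["clock"],p,*[np.round(a,3) for a in delta(HD+120*Z,RG)])
for n,x0,y0,W,Hh,S in(("scene",120,150,120,120,5),("side",230,80,140,120,5),("wrist",0,0,512,384,1.5)):
    q=get_image(n)
    im=cv2.resize(q["frame"][y0:y0+Hh,x0:x0+W],None,fx=S,fy=S,interpolation=cv2.INTER_CUBIC)
    for k,col in((0,(255,0,0)),(22,(0,0,255)),(-20,(255,0,255))):
        a=(proj(q,p+k*r.apply([0,0,1]))[0]-[x0,y0]+.5)*S; cv2.circle(im,tuple(a.astype(int)),3,col,-1)
    a=(proj(q,HD+26*Z)[0]-[x0,y0]+.5)*S; cv2.circle(im,tuple(a.astype(int)),3,(255,255,255),-1)
    cv2.imwrite(f"pics/15{n}.png",im)
```

```text
20.1167 [ 570.43535105 -254.73495153  123.71290592] [-0.201 -0.013  0.371] [0.002 0.    0.01 ]
```

View pics/15scene.png

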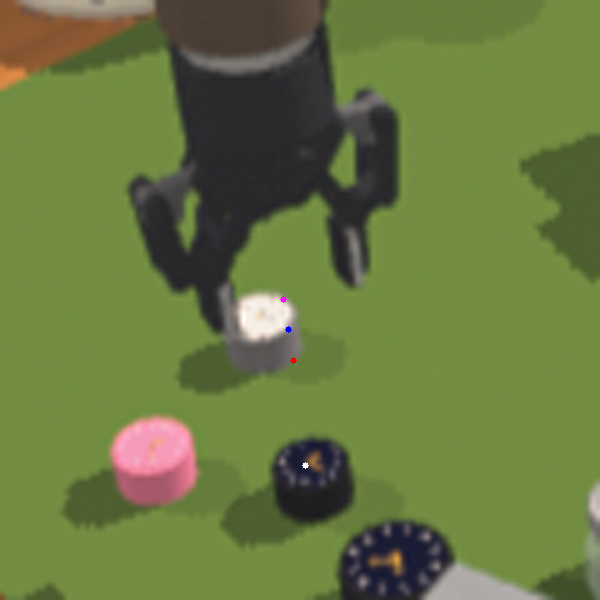

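View pics/15side.png

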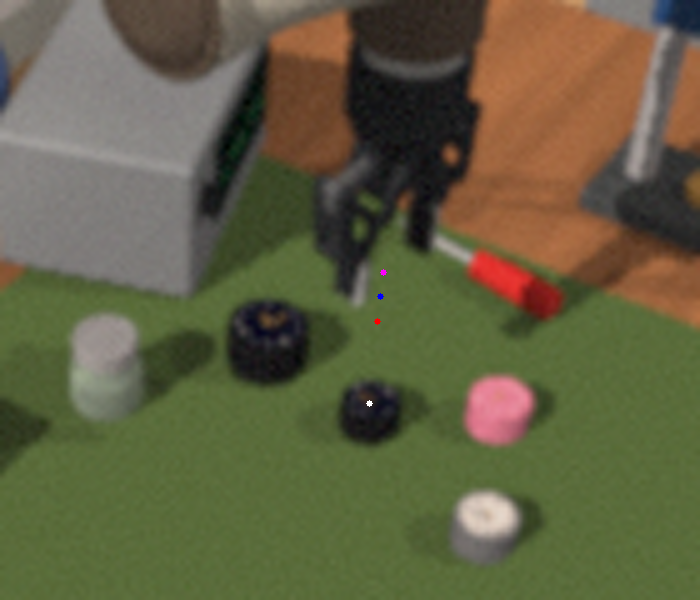

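View pics/15wrist.png

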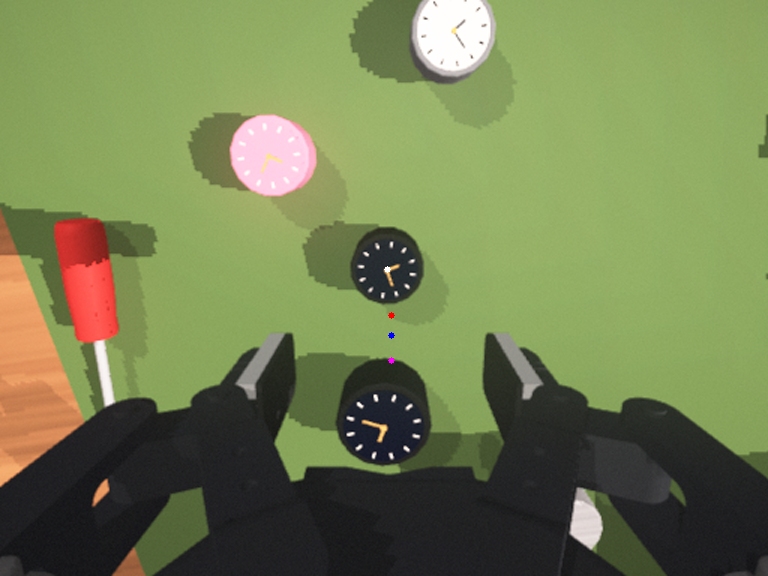

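Call:
{"api": "apply_moves", "payload": {
  "steps": [
    {"hand":0.75,"xyz":[-0.1,0,2],"delta_rot":[0,0,0.01]},
    {"hand":0.75,"xyz":[-0.2,0,4],"delta_rot":[0,0,0.01]},
    {"hand":0.75,"xyz":[-0.2,0,6],"delta_rot":[0,0,0.01]},
    {"hand":0.75,"xyz":[-0.2,0,7.9],"delta_rot":[0,0,0.01]},
    {"hand":0.75,"xyz":[-0.2,0,7.9],"delta_rot":[0,0,0.01]},
    {"hand":0.75,"xyz":[-0.2,0,7.9],"delta_rot":[0,0,0.01]}
  ]
}}

```text
clock: 20.77
position: [571.0, -257.6, 46.7]
ee_rot: [0.765, 0.645, 0.002, 0.002]
contact_force: [0.3, 0.1, 0.1]
gripper_width: 63.9
```

Run:
```python
from h import *
p,r,s=pose();print(s["clock"],p,s["contact_force"],*[np.round(a,3) for a in delta(HD+0*Z,RG)])
for n,x0,y0,W,Hh,S in(("scene",120,190,120,100,6),("side",250,110,110,90,6),("wrist",0,0,512,384,1.5)):
    q=get_image(n)
    im=cv2.resize(q["frame"][y0:y0+Hh,x0:x0+W],None,fx=S,fy=S,interpolation=cv2.INTER_CUBIC)
    for k,col in((0,(255,0,0)),(22,(0,0,255)),(-17,(255,0,255))):
        a=(proj(q,p+k*r.apply([0,0,1]))[0]-[x0,y0]+.5)*S; cv2.circle(im,tuple(a.astype(int)),2,col,-1)
    cv2.imwrite(f"pics/16{n}.png",im)
```

```text
20.7667 [ 571.04422966 -257.58273635   46.67813683] [0.29588926 0.0506788  0.09098272] [ 0.07  -0.146  4.667] [ 0.006  0.    -0.001]
```

View pics/16scene.png

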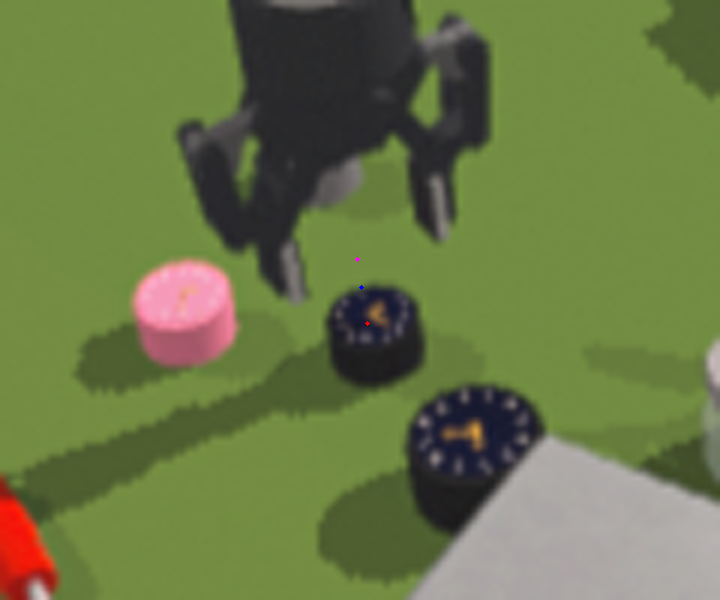

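View pics/16wrist.png

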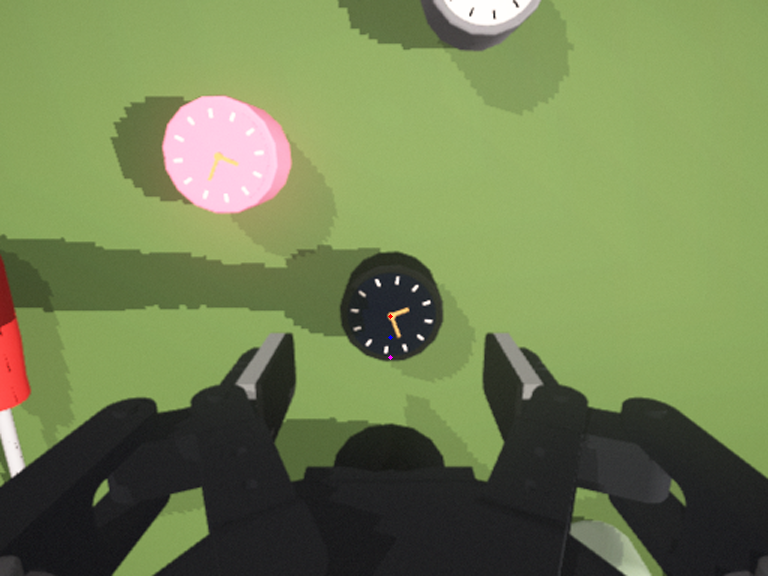

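Call:
{"api": "apply_moves", "payload": {
  "steps": [
    {"hand":0.75,"xyz":[0.07,-0.25,1],"delta_rot":[0.006,0,0]},
    {"hand":0.75,"xyz":[0.07,-0.25,2],"delta_rot":[0.006,0,0]},
    {"hand":0.75,"xyz":[0.07,-0.25,2.7],"delta_rot":[0.006,0,0]},
    {"hand":0.75,"xyz":[0.07,-0.25,3.0],"delta_rot":[0.006,0,0]},
    {"hand":0.75,"xyz":[0.07,-0.25,3.0],"delta_rot":[0.006,0,0]}
  ]
}}

```text
clock: 21.33
position: [567.7, -256.2, 14.7]
ee_rot: [0.765, 0.644, -0.001, -0.001]
contact_force: [-0.2, 0.5, -0.1]
gripper_width: 63.9
```

Run:
```python
from h import *
p,r,s=pose();print(s["clock"],p,s["contact_force"],*[np.round(a,3) for a in delta(HD+0*Z,RG)])
for n,x0,y0,W,Hh,S in(("scene",120,190,120,100,6),("wrist",0,0,512,384,1.5)):
    q=get_image(n)
    im=cv2.resize(q["frame"][y0:y0+Hh,x0:x0+W],None,fx=S,fy=S,interpolation=cv2.INTER_CUBIC)
    if n=="wrist":
        t=p.copy();t[2]=26
        a=(proj(q,t)[0]-[x0,y0]+.5)*S; cv2.circle(im,tuple(a.astype(int)),2,(0,0,255),-1)
    cv2.imwrite(f"pics/17{n}.png",im)
```

```text
21.3333 [ 567.6840402  -256.17498502   14.69377987] [-0.21316756  0.54867704 -0.1053748 ] [-0.013  0.241  1.469] [-0.003 -0.    -0.002]
```

View pics/17scene.png

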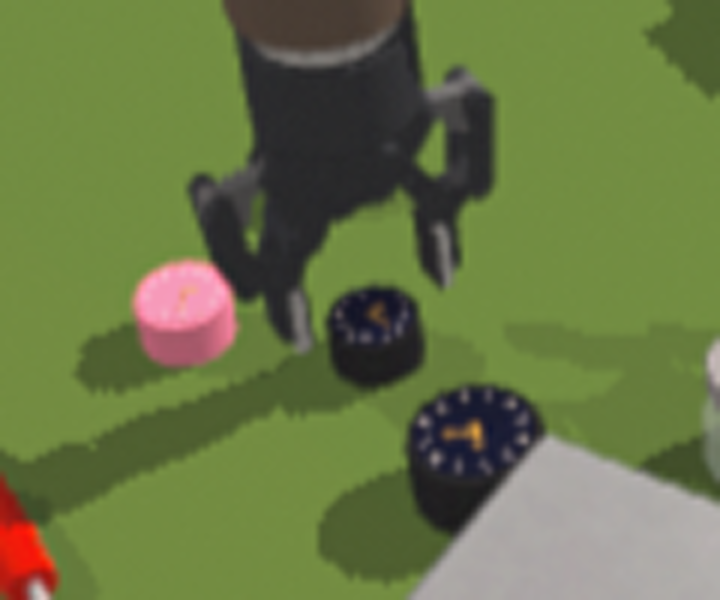

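View pics/17wrist.png

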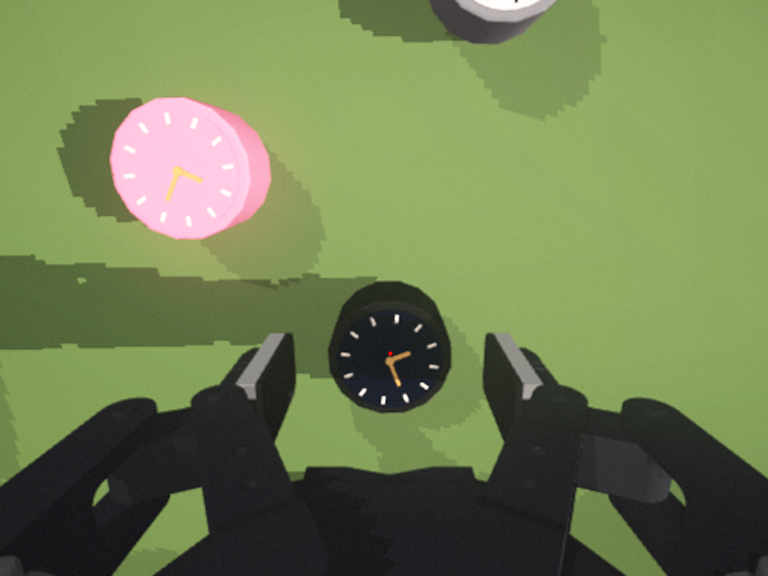

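Call:
{"api": "apply_moves", "payload": {
  "steps": [
    {"hand":0.75,"xyz":[0,0.15,0.5],"delta_rot":[-0.003,0,0]},
    {"hand":0.75,"xyz":[0,0.15,1.0],"delta_rot":[-0.003,0,0]},
    {"hand":0.75,"xyz":[0,0.15,1.1],"delta_rot":[-0.003,0,0]},
    {"hand":0.75,"xyz":[0,0.15,1.1],"delta_rot":[-0.003,0,0]}
  ]
}}

```text
clock: 21.77
position: [569.6, -256.5, 4.6]
ee_rot: [0.765, 0.644, 0.001, 0.001]
contact_force: [0.3, -0.2, -0.3]
gripper_width: 64.2
```

Run:
```python
from h import *
p,r,s=pose();print(s["clock"],p,s["contact_force"])
for n,x0,y0,W,Hh,S in(("scene",120,190,120,100,6),("side",250,110,110,90,6),("wrist",0,0,512,384,1.5)):
    q=get_image(n)
    im=cv2.resize(q["frame"][y0:y0+Hh,x0:x0+W],None,fx=S,fy=S,interpolation=cv2.INTER_CUBIC)
    t=p.copy();t[2]=26
    a=(proj(q,t)[0]-[x0,y0]+.5)*S; cv2.circle(im,tuple(a.astype(int)),2,(0,0,255),-1)
    for sg in(-32,32):
      for z,c in((5,(255,0,0)),(15,(0,255,255)),(25,(0,0,255))):
        t=p+sg*r.apply([1,0,0]);t[2]=z
        a=(proj(q,t)[0]-[x0,y0]+.5)*S; cv2.circle(im,tuple(a.astype(int)),2,c,-1)
    cv2.imwrite(f"pics/18{n}.png",im)
```

```text
21.7667 [ 569.64629981 -256.52226725    4.5883963 ] [ 0.34904664 -0.20594912 -0.25052665]
```

View pics/18scene.png

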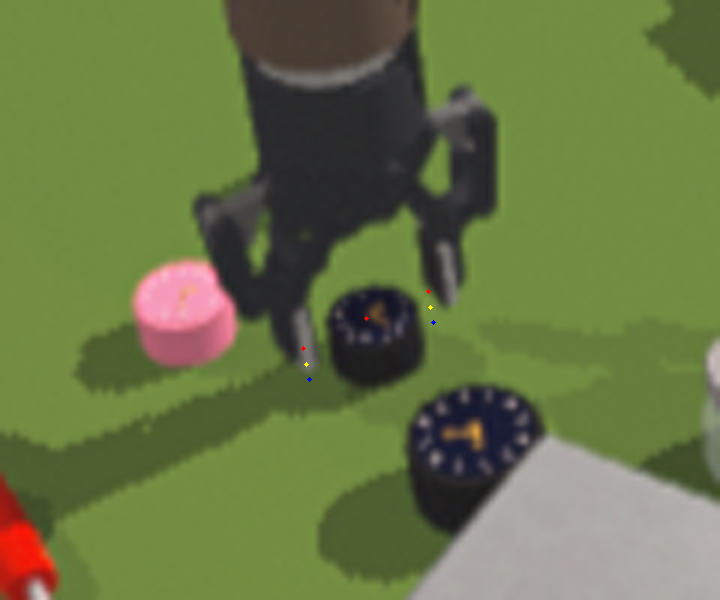

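View pics/18side.png

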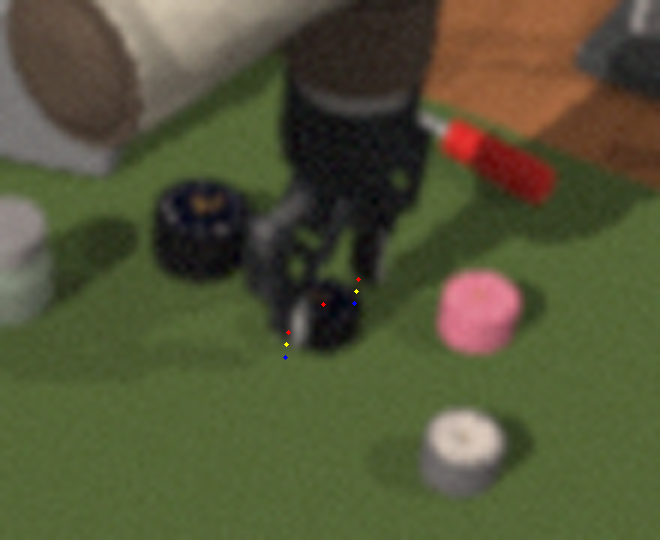

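View pics/18wrist.png

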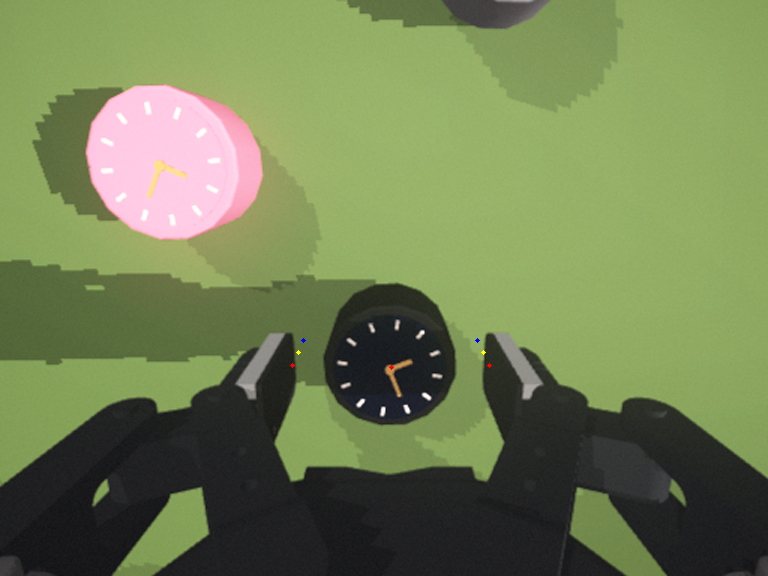

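Call:
{"api": "apply_moves", "payload": {
  "steps": [
    {"hand":0.75,"xyz":[0,0,-0.2],"delta_rot":[0,0,0]},
    {"hand":0.4,"xyz":[0,0,-0.2],"delta_rot":[0,0,0]},
    {"hand":0.3,"xyz":[0,0,-0.2],"delta_rot":[0,0,0]},
    {"hand":0.3,"xyz":[0,0,-0.2],"delta_rot":[0,0,0]},
    {"hand":0.3,"xyz":[0,0,-0.2],"delta_rot":[0,0,0]},
    {"hand":0.3,"xyz":[0,0,-0.2],"delta_rot":[0,0,0]},
    {"hand":0.3,"xyz":[0,0,-0.2],"delta_rot":[0,0,0]},
    {"hand":0.3,"xyz":[0,0,-0.2],"delta_rot":[0,0,0]}
  ]
}}

```text
clock: 22.58
position: [570.5, -256.7, 8.3]
ee_rot: [0.765, 0.645, 0.001, 0.002]
contact_force: [-0.9, 1.1, 5.9]
gripper_width: 40.9
```

Run:
```python
from h import *
p,r,s=pose();print(s["clock"],p,s["contact_force"],s["gripper_width"])
for n,x0,y0,W,Hh,S in(("scene",120,190,120,100,6),("wrist",0,0,512,384,1.5)):
    q=get_image(n)
    im=cv2.resize(q["frame"][y0:y0+Hh,x0:x0+W],None,fx=S,fy=S,interpolation=cv2.INTER_CUBIC)
    t=p.copy();t[2]=26
    a=(proj(q,t)[0]-[x0,y0]+.5)*S; cv2.circle(im,tuple(a.astype(int)),2,(0,0,255),-1)
    cv2.imwrite(f"pics/19{n}.png",im)
```

```text
22.5833 [ 570.54892573 -256.72500204    8.25586247] [-0.88006208  1.0502538   5.94968555] 40.91274532503122
```

View pics/19scene.png

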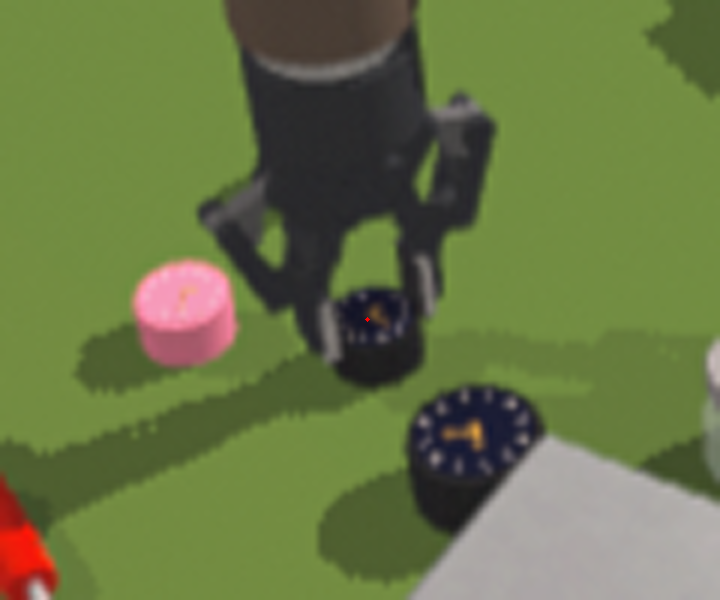

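View pics/19wrist.png

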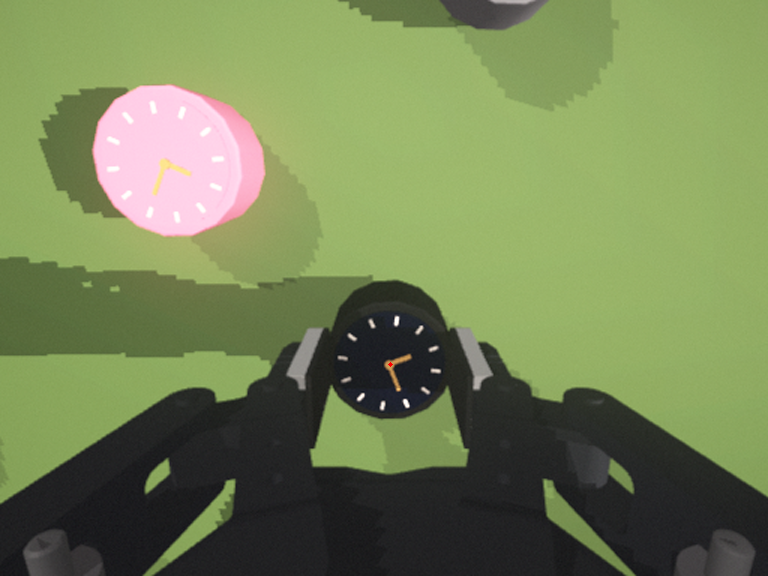

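Call:
{"api": "apply_moves", "payload": {
  "steps": [
    {"hand":0.3,"xyz":[0,0,-1],"delta_rot":[0,0,0]},
    {"hand":0.3,"xyz":[0,0,-2.5],"delta_rot":[0,0,0]},
    {"hand":0.3,"xyz":[0,0,-5],"delta_rot":[0,0,0]},
    {"hand":0.3,"xyz":[0,0,-8],"delta_rot":[0,0,0]},
    {"hand":0.3,"xyz":[0,0,-12],"delta_rot":[0,0,0]},
    {"hand":0.3,"xyz":[0,0,-12],"delta_rot":[0,0,0]}
  ]
}}

```text
clock: 23.18
position: [574.4, -258.4, 136.3]
ee_rot: [0.764, 0.645, 0.005, 0.008]
contact_force: [1.1, -1.1, 0.4]
gripper_width: 40.7
```

Run:
```python
from h import *
p,r,s=pose();print(s["clock"],p,s["contact_force"],s["gripper_width"])
q=get_image("wrist");im=q["frame"].copy()
t=p.copy();t[2]+=26-8.3
a=proj(q,t)[0]; cv2.circle(im,tuple(a.astype(int)),1,(0,0,255),-1)
cv2.imwrite("pics/20w.png",im[150:330,130:390])
q=get_image("scene");cv2.imwrite("pics/20s.png",cv2.resize(q["frame"][150:290,120:260],None,fx=4,fy=4))
print(*[np.round(a,3) for a in delta(PK+130*Z,RG)])
```

```text
23.1833 [ 574.38308556 -258.36645849  136.25091762] [ 1.05940121 -1.12886619  0.38213221] 40.68260941350714
[ 40.115 -12.936  -0.119] [ 0.008 -0.001 -0.002]
```

View pics/20w.png

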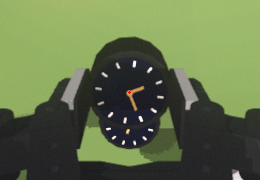

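View pics/20s.png

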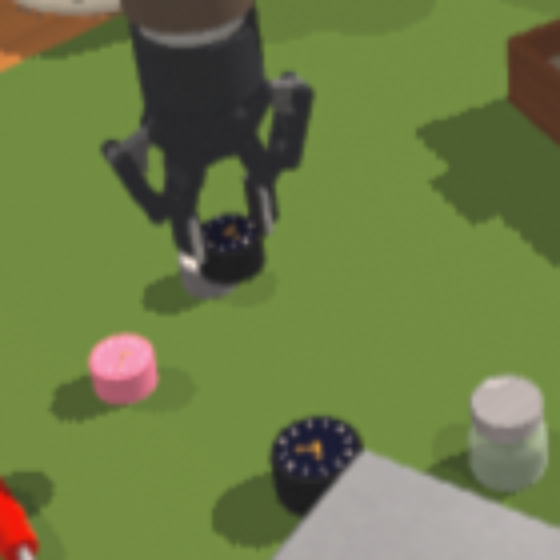

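Call:
{"api": "apply_moves", "payload": {
  "steps": [
    {"hand":0.3,"xyz":[2,-0.6,-0.6],"delta_rot":[0,0,0]},
    {"hand":0.3,"xyz":[5,-1.6,-1],"delta_rot":[0,0,0]},
    {"hand":0.3,"xyz":[9,-2.9,-1],"delta_rot":[0,0,0]},
    {"hand":0.3,"xyz":[13,-4.2,-1],"delta_rot":[0,0,0]},
    {"hand":0.3,"xyz":[17,-5.5,-1],"delta_rot":[0,0,0]},
    {"hand":0.3,"xyz":[21,-6.8,-1],"delta_rot":[0,0,0]},
    {"hand":0.3,"xyz":[25,-8.1,-1],"delta_rot":[0,0,0]},
    {"hand":0.3,"xyz":[29,-9.4,-1],"delta_rot":[0.004,0,0]},
    {"hand":0.3,"xyz":[33,-10.6,-1],"delta_rot":[0.008,0,0]},
    {"hand":0.3,"xyz":[36,-11.6,-1],"delta_rot":[0.008,0,-0.002]},
    {"hand":0.3,"xyz":[38.5,-12.4,-1],"delta_rot":[0.008,0,-0.002]},
    {"hand":0.3,"xyz":[40.1,-12.9,-1],"delta_rot":[0.008,0,-0.002]}
  ]
}}

```text
clock: 24.28
position: [508.9, 162.7, 135.4]
ee_rot: [0.763, 0.646, -0.003, -0.002]
contact_force: [1.2, -0.1, -0.2]
gripper_width: 41.1
```

Call:
{"api": "apply_moves", "payload": {
  "steps": [
    {"hand":0.3,"xyz":[0,0,0],"delta_rot":[0,0,0]},
    {"hand":0.3,"xyz":[0,0,0],"delta_rot":[0,0,0]},
    {"hand":0.3,"xyz":[0,0,0],"delta_rot":[0,0,0]}
  ]
}}

```text
clock: 24.53
position: [509.7, 159.6, 135.8]
ee_rot: [0.764, 0.645, -0.003, -0.002]
contact_force: [-0.5, 0.2, -1.1]
gripper_width: 41.2
```

Run:
```python
from h import *
p,r,s=pose();print(s["clock"],p,s["contact_force"],s["gripper_width"])
for n,x0,y0,W,Hh,S in(("scene",220,80,140,130,5),("wrist",0,0,512,384,1.5)):
    q=get_image(n)
    im=cv2.resize(q["frame"][y0:y0+Hh,x0:x0+W],None,fx=S,fy=S,interpolation=cv2.INTER_CUBIC)
    for zz,c in((36,(0,0,255)),):
      for k in np.arange(0,6.28,.4):
        t=PK+24.5*np.array([np.cos(k),np.sin(k),0])+zz*Z
        a=(proj(q,t)[0]-[x0,y0]+.5)*S; cv2.circle(im,tuple(a.astype(int)),1,c,-1)
      for k in np.arange(0,6.28,.4):
        t=C-10*u-45*w+22*np.array([np.cos(k),np.sin(k),0])+52*Z
        a=(proj(q,t)[0]-[x0,y0]+.5)*S; cv2.circle(im,tuple(a.astype(int)),1,(255,0,0),-1)
    cv2.imwrite(f"pics/21{n}.png",im)
print(*[np.round(a,3) for a in delta(PK+80*Z,RG)])
```

```text
24.5333 [509.6668494  159.60695853 135.84638253] [-0.48805834  0.21566552 -1.12034713] 41.243768119761306
[0.156 0.115 5.635] [-0.006  0.001 -0.001]
```

View pics/21scene.png

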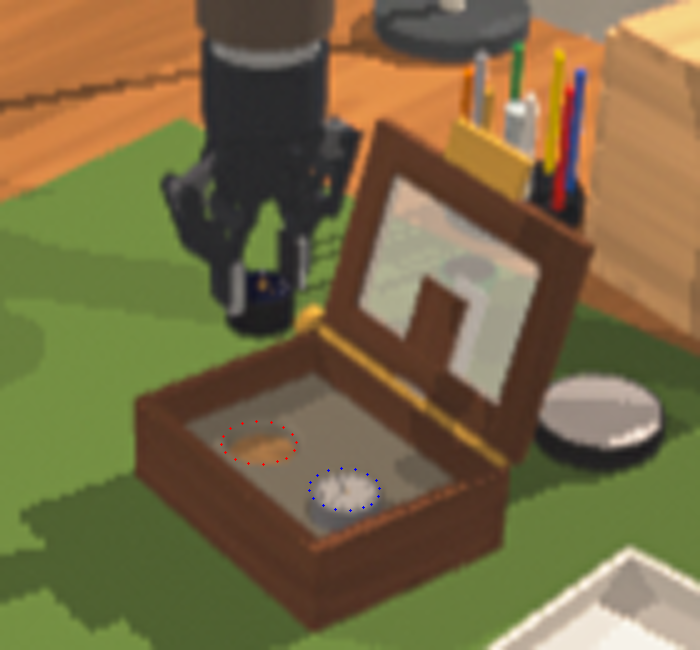

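View pics/21wrist.png

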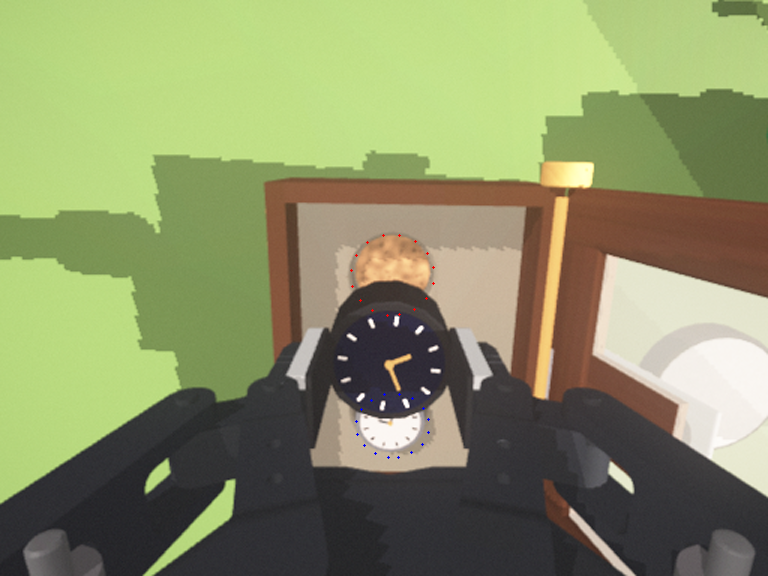

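Call:
{"api": "apply_moves", "payload": {
  "steps": [
    {"hand":0.3,"xyz":[0.15,0.11,1.4],"delta_rot":[-0.006,0,0]},
    {"hand":0.3,"xyz":[0.15,0.11,2.8],"delta_rot":[-0.006,0,0]},
    {"hand":0.3,"xyz":[0.15,0.11,4.2],"delta_rot":[-0.006,0,0]},
    {"hand":0.3,"xyz":[0.15,0.11,5.6],"delta_rot":[-0.006,0,0]},
    {"hand":0.3,"xyz":[0.15,0.11,5.6],"delta_rot":[-0.006,0,0]},
    {"hand":0.3,"xyz":[0.15,0.11,5.6],"delta_rot":[-0.006,0,0]}
  ]
}}

```text
clock: 25.13
position: [511.3, 160.6, 80.5]
ee_rot: [0.764, 0.645, -0.001, 0.0]
contact_force: [0.5, -0.3, -0.6]
gripper_width: 40.9
```

Run:
```python
from h import *
p,r,s=pose();print(s["clock"],p,s["contact_force"],s["gripper_width"])
q=get_image("wrist");im=q["frame"].copy();S=1.5
im=cv2.resize(im,None,fx=S,fy=S,interpolation=cv2.INTER_CUBIC)
for k in np.arange(0,6.28,.4):
    t=PK+24.5*np.array([np.cos(k),np.sin(k),0])+36*Z
    a=(proj(q,t)[0]+.5)*S; cv2.circle(im,tuple(a.astype(int)),1,(0,0,255),-1)
cv2.imwrite("pics/22w.png",im)
for z in (50,42,34.5): print(*[np.round(a,3) for a in delta(PK+z*Z,RG)])
```

```text
25.1333 [511.34142877 160.62432626  80.46264528] [ 0.54515704 -0.26215864 -0.61165001] 40.858415450103095
[-0.074 -0.069  3.128] [ 0.001 -0.    -0.   ]
[-0.074 -0.07   3.928] [ 0.001 -0.    -0.   ]
[-0.075 -0.071  4.678] [ 0.001 -0.    -0.   ]
```

View pics/22w.png

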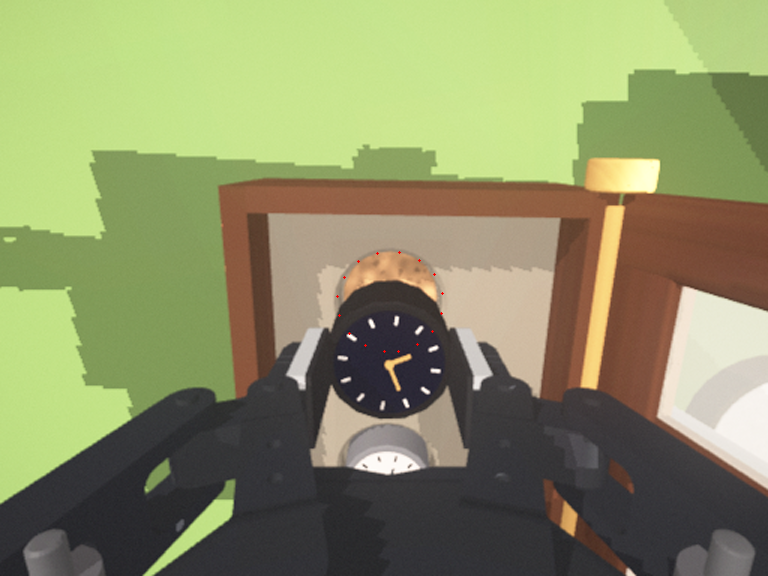

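Call:
{"api": "apply_moves", "payload": {
  "steps": [
    {"hand":0.3,"xyz":[-0.05,-0.05,0.8],"delta_rot":[0,0,0]},
    {"hand":0.3,"xyz":[-0.05,-0.05,1.6],"delta_rot":[0,0,0]},
    {"hand":0.3,"xyz":[-0.05,-0.05,2.4],"delta_rot":[0,0,0]},
    {"hand":0.3,"xyz":[-0.05,-0.05,3.0],"delta_rot":[0,0,0]},
    {"hand":0.3,"xyz":[-0.05,-0.05,3.0],"delta_rot":[0,0,0]},
    {"hand":0.3,"xyz":[-0.05,-0.05,3.0],"delta_rot":[0,0,0]}
  ]
}}

```text
clock: 25.68
position: [510.7, 161.3, 50.3]
ee_rot: [0.764, 0.645, -0.0, 0.0]
contact_force: [0.1, 0.1, -1.4]
gripper_width: 40.5
```

Run:
```python
from h import *
p,r,s=pose();print(s["clock"],p,s["contact_force"],s["gripper_width"])
q=get_image("wrist");im=q["frame"].copy();S=1.5
im=cv2.resize(im,None,fx=S,fy=S,interpolation=cv2.INTER_CUBIC)
for k in np.arange(0,6.28,.4):
    t=PK+24.5*np.array([np.cos(k),np.sin(k),0])+36*Z
    a=(proj(q,t)[0]+.5)*S; cv2.circle(im,tuple(a.astype(int)),1,(0,0,255),-1)
cv2.imwrite("pics/23w.png",im)
q=get_image("scene");cv2.imwrite("pics/23s.png",cv2.resize(q["frame"][100:210,220:340],None,fx=5,fy=5,interpolation=cv2.INTER_CUBIC))
for z in (42,38,34.5): print(*[np.round(a,3) for a in delta(PK+z*Z,RG)])
```

```text
25.6833 [510.74602182 161.27890112  50.32864825] [ 0.09144008  0.07769769 -1.36491603] 40.538474846998895
[-0.101  0.013  0.905] [ 0.002 -0.     0.001]
[-0.101  0.012  1.305] [ 0.002 -0.     0.001]
[-0.101  0.012  1.655] [ 0.002 -0.     0.001]
```

View pics/23w.png

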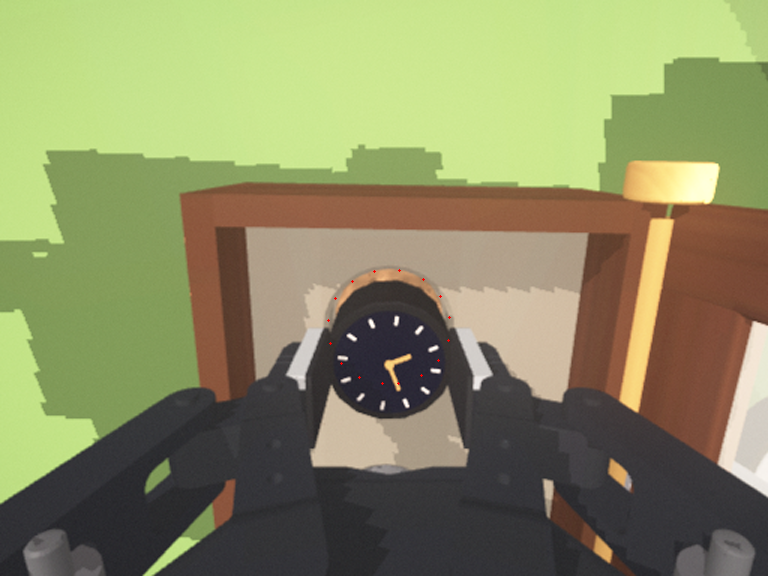

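View pics/23s.png

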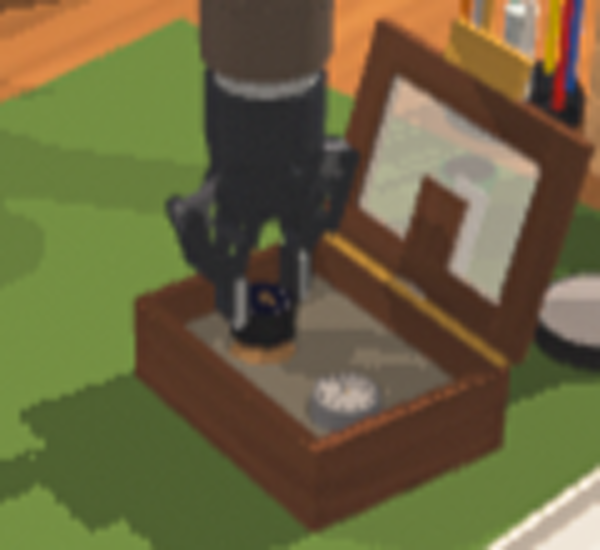

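Call:
{"api": "apply_moves", "payload": {
  "steps": [
    {"hand":0.3,"xyz":[-0.06,0,0.2],"delta_rot":[0,0,0]},
    {"hand":0.3,"xyz":[-0.06,0,0.4],"delta_rot":[0,0,0]},
    {"hand":0.3,"xyz":[-0.06,0,0.6],"delta_rot":[0,0,0]},
    {"hand":0.3,"xyz":[-0.06,0,0.8],"delta_rot":[0,0,0]},
    {"hand":0.3,"xyz":[-0.06,0,0.8],"delta_rot":[0,0,0]}
  ]
}}

```text
clock: 26.2
position: [510.6, 160.7, 42.5]
ee_rot: [0.764, 0.645, 0.0, 0.0]
contact_force: [-0.1, -0.9, -1.4]
gripper_width: 40.9
```

Call:
{"api": "apply_moves", "payload": {
  "steps": [
    {"hand":0.3,"xyz":[0,0,0.12],"delta_rot":[0,0,0]},
    {"hand":0.3,"xyz":[0,0,0.24],"delta_rot":[0,0,0]},
    {"hand":0.3,"xyz":[0,0,0.36],"delta_rot":[0,0,0]},
    {"hand":0.3,"xyz":[0,0,0.36],"delta_rot":[0,0,0]}
  ]
}}

```text
clock: 26.53
position: [510.7, 160.7, 39.1]
ee_rot: [0.764, 0.645, 0.0, 0.0]
contact_force: [0.1, 0.8, -0.6]
gripper_width: 40.9
```

Call:
{"api": "apply_moves", "payload": {
  "steps": [
    {"hand":0.3,"xyz":[0,0,0.1],"delta_rot":[0,0,0]},
    {"hand":0.3,"xyz":[0,0,0.2],"delta_rot":[0,0,0]},
    {"hand":0.3,"xyz":[0,0,0.2],"delta_rot":[0,0,0]}
  ]
}}

```text
clock: 26.78
position: [510.8, 160.8, 37.1]
ee_rot: [0.764, 0.645, 0.0, 0.0]
contact_force: [-0.7, -0.8, -1.9]
gripper_width: 40.9
```

Bottom is about 29 mm up, well inside the pocket; feeling for the pad.

Call:
{"api": "apply_moves", "payload": {
  "steps": [
    {"hand":0.3,"xyz":[0,0,0.08],"delta_rot":[0,0,0]},
    {"hand":0.3,"xyz":[0,0,0.16],"delta_rot":[0,0,0]},
    {"hand":0.3,"xyz":[0,0,0.16],"delta_rot":[0,0,0]}
  ]
}}

```text
clock: 27.03
position: [510.8, 160.8, 35.6]
ee_rot: [0.764, 0.645, 0.0, 0.0]
contact_force: [-0.1, -0.0, -0.1]
gripper_width: 40.7
```

Call:
{"api": "apply_moves", "payload": {
  "steps": [
    {"hand":0.3,"xyz":[0,0,0.05],"delta_rot":[0,0,0]},
    {"hand":0.3,"xyz":[0,0,0.1],"delta_rot":[0,0,0]},
    {"hand":0.3,"xyz":[0,0,0.1],"delta_rot":[0,0,0]}
  ]
}}

```text
clock: 27.28
position: [510.8, 160.8, 34.6]
ee_rot: [0.764, 0.645, 0.0, 0.0]
contact_force: [0.6, 0.7, -1.4]
gripper_width: 41.1
```

Call:
{"api": "apply_moves", "payload": {
  "steps": [
    {"hand":0.3,"xyz":[0,0,0.04],"delta_rot":[0,0,0]},
    {"hand":0.3,"xyz":[0,0,0.08],"delta_rot":[0,0,0]},
    {"hand":0.3,"xyz":[0,0,0.08],"delta_rot":[0,0,0]}
  ]
}}

```text
clock: 27.53
position: [510.9, 160.9, 34.3]
ee_rot: [0.764, 0.645, 0.001, 0.0]
contact_force: [-1.2, 0.5, 2.3]
gripper_width: 40.6
```

Run:
```python
from h import *
p,r,s=pose();print(s["clock"],p,s["contact_force"],s["gripper_width"])
q=get_image("wrist");cv2.imwrite("pics/24w.png",cv2.resize(q["frame"],None,fx=1.5,fy=1.5,interpolation=cv2.INTER_CUBIC))
q=get_image("scene");cv2.imwrite("pics/24s.png",cv2.resize(q["frame"][120:210,230:340],None,fx=6,fy=6,interpolation=cv2.INTER_CUBIC))
```

```text
27.5333 [510.90165123 160.8658117   34.27474754] [-1.24278949  0.53316921  2.2925089 ] 40.634681914717824
```

View pics/24w.png

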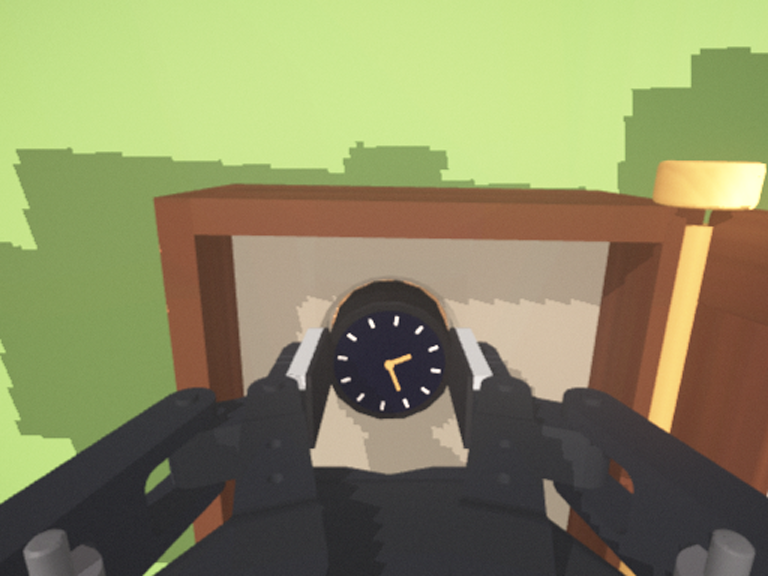

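View pics/24s.png

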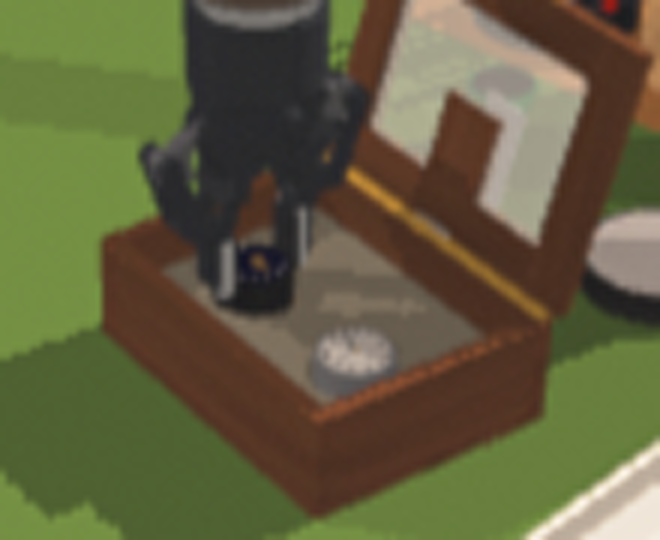

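Call:
{"api": "apply_moves", "payload": {
  "steps": [
    {"hand":0.5,"xyz":[0,0,0],"delta_rot":[0,0,0]},
    {"hand":0.55,"xyz":[0,0,0],"delta_rot":[0,0,0]},
    {"hand":0.62,"xyz":[0,0,0],"delta_rot":[0,0,0]},
    {"hand":0.62,"xyz":[0,0,0],"delta_rot":[0,0,0]},
    {"hand":0.62,"xyz":[0,0,0],"delta_rot":[0,0,0]}
  ]
}}

```text
clock: 28.05
position: [511.0, 160.9, 33.8]
ee_rot: [0.764, 0.645, 0.0, 0.0]
contact_force: [-0.3, -0.0, -0.4]
gripper_width: 52.8
```

Run:
```python
from h import *
p,r,s=pose();print(s["clock"],p,s["contact_force"],s["gripper_width"])
q=get_image("wrist");cv2.imwrite("pics/25w.png",cv2.resize(q["frame"],None,fx=1.5,fy=1.5,interpolation=cv2.INTER_CUBIC))
```

```text
28.05 [510.97054172 160.85088142  33.83798824] [-0.26621887 -0.04124322 -0.41590395] 52.79140518736153
```

View pics/25w.png

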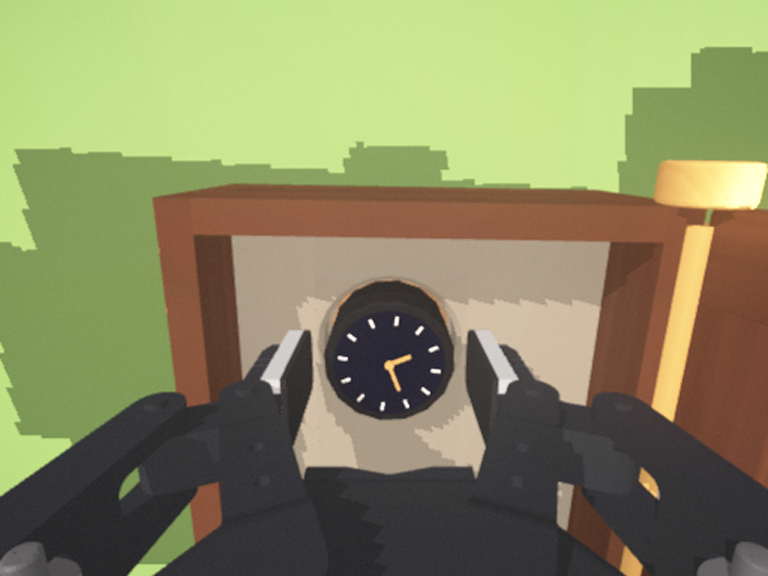

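Released, and both pads are clear of the holder. Rising straight up.

Call:
{"api": "apply_moves", "payload": {
  "steps": [
    {"hand":0.62,"xyz":[0,0,-0.5],"delta_rot":[0,0,0]},
    {"hand":0.62,"xyz":[0,0,-1.5],"delta_rot":[0,0,0]},
    {"hand":0.62,"xyz":[0,0,-3],"delta_rot":[0,0,0]},
    {"hand":0.62,"xyz":[0,0,-5],"delta_rot":[0,0,0]},
    {"hand":0.62,"xyz":[0,0,-8],"delta_rot":[0,0,0]},
    {"hand":0.62,"xyz":[0,0,-12],"delta_rot":[0,0,0]},
    {"hand":0.62,"xyz":[-4,0,-15],"delta_rot":[0,0,0]},
    {"hand":0.62,"xyz":[-8,0,-16],"delta_rot":[0,0,0]},
    {"hand":0.62,"xyz":[-12,0,-16],"delta_rot":[0,0,0]},
    {"hand":0.62,"xyz":[-15,0,-16],"delta_rot":[0,0,0]},
    {"hand":0.62,"xyz":[-15,0,-16],"delta_rot":[0,0,0]},
    {"hand":0.62,"xyz":[-15,0,-16],"delta_rot":[0,0,0]}
  ]
}}

```text
clock: 29.1
position: [485.3, 11.4, 195.2]
ee_rot: [0.765, 0.644, 0.001, 0.001]
contact_force: [0.1, -0.4, 0.1]
gripper_width: 53.3
```

Run:
```python
from h import *
p,r,s=pose();print(s["clock"],p,s["contact_force"],s["gripper_width"])
for n,x0,y0 in(("scene",220,80),("side",170,170)):
    q=get_image(n);S=5
    im=cv2.resize(q["frame"][y0:y0+120,x0:x0+140],None,fx=S,fy=S,interpolation=cv2.INTER_CUBIC)
    for k in np.arange(0,6.28,.4):
        t=PK+22*np.array([np.cos(k),np.sin(k),0])+52*Z
        a=(proj(q,t)[0]-[x0,y0]+.5)*S; cv2.circle(im,tuple(a.astype(int)),1,(0,0,255),-1)
    cv2.imwrite(f"pics/26{n}.png",im)
    for d in nets.pinpoint(q,"holder")[:5]: print(n,np.round(d["xyz"],1),round(d["confidence"],2))
```

```text
29.1 [485.29260711  11.37186253 195.24389943] [ 0.08124534 -0.35609495  0.05034288] 53.29019051805509
scene [ 496.  -307.8   -1.6] 0.71
scene [ 669.4 -275.9    1.1] 0.7
side [509.8 160.5  28. ] 0.8
side [ 497.6 -310.9   -1.4] 0.47
```

View pics/26scene.png

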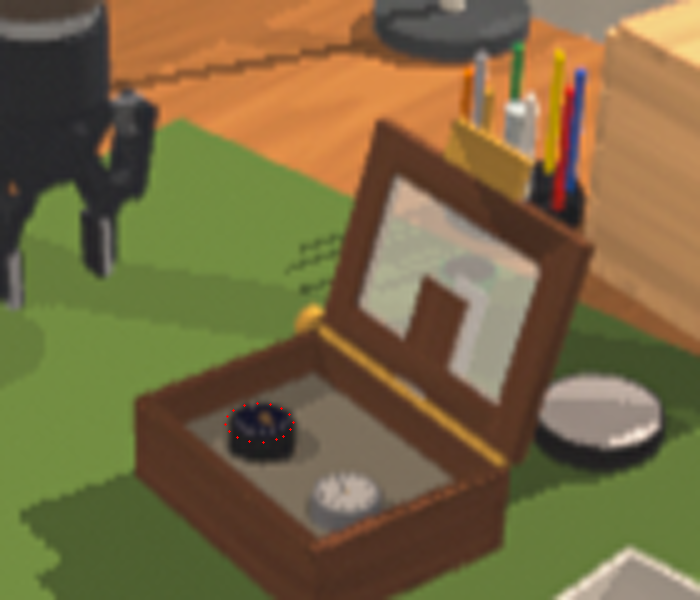

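View pics/26side.png

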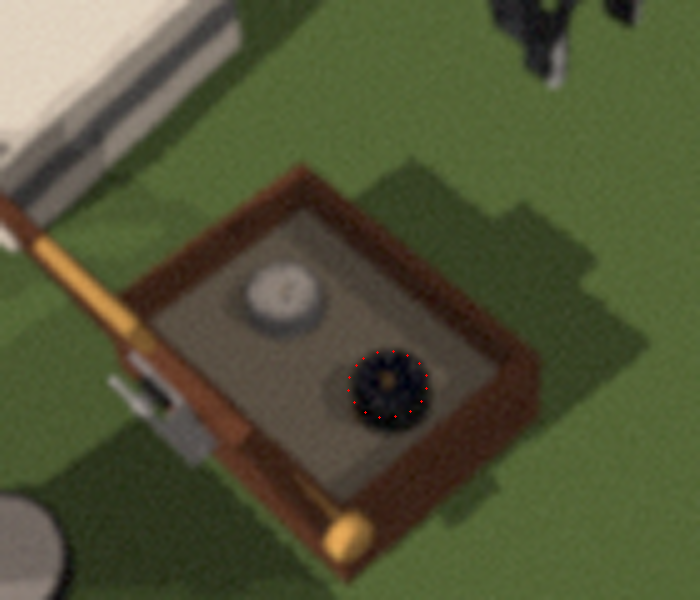

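Run:
```python
from h import *
q=get_image("scene");f=cv2.cvtColor(cv2.resize(q["frame"][40:190,220:380],None,fx=4,fy=4,interpolation=cv2.INTER_CUBIC),cv2.COLOR_BGR2GRAY)
for n in("12","13","14"):
    g=cv2.imread(f"pics/{n}scene.png",0)
    out=[]
    for (x,y) in ((310,262),(465,352)):   # lid upper corners
        t=g[y-14:y+40,x-22:x+22]; s=f[y-34:y+60,x-42:x+42]
        m=cv2.matchTemplate(s,t,cv2.TM_CCOEFF_NORMED);_,v,_,l=cv2.minMaxLoc(m);out.append(((l[0]-20)/4,(l[1]-20)/4,round(v,3)))
    print(n,"-> now, px shift",out)
p0=proj(q,H+163*(np.sin(1.85)*Z-np.cos(1.85)*u)-100*w);p1=proj(q,H+163*(np.sin(1.87)*Z-np.cos(1.87)*u)-100*w);print("px per .02rad",p1-p0)
```

```text
12 -> now, px shift [(0.75, 0.0, 0.997), (0.5, 0.0, 0.982)]
13 -> now, px shift [(-0.5, 0.0, 0.996), (-0.25, 0.0, 0.988)]
14 -> now, px shift [(0.0, 0.0, 1.0), (0.0, 0.0, 0.996)]
px per .02rad [[ 0.75933675 -0.03842106]]
```

Run:
```python
from bench import workorder
print(workorder.job_done())
```

```text
the job is handed in; nothing more can be done
None
```

I opened the lid until it met its stop and set the small dark-blue holder in the free left-hand (+y) pocket. I handed the job in at about 29 s; no verdict was reported.

**Lid:** I hooked it under the brass tab and pushed it round slowly until I felt the stop at about 1.85 rad. The highest force I read was about 7.5 N. After I let go it stayed put. It had come back by about 0.01 rad from a 5.4 N push, which is what the stop's spring alone would give, so it is resting on the buffer.

**Holder:** The pad was felt at the expected height, with about 2 N. After I released it, the dial outline in both outside views matched the seated position, and the side view put it within about 1.5 mm of the pocket centre.

**Disagreements:**
- **Finger length:** in the pictures the shut fingertips sat about 9 mm behind the reported tool point, not 22 mm ahead of it as stated. My first reach under the tab therefore stopped short, without touching anything. I used the lengths seen in the pictures from then on.
- **Final holder check:** the side view gave the underside 28 mm up, against 26 mm expected; that is within its 4 mm accuracy. The scene view did not report the seated holder at all.
- **Bystanders:** I did not measure them again at the end. No reading or picture suggested contact with any of them.

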